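# Prop up the tilting stand and set the panel meters out on it

### The job

Lift the board of the tilting stand by its handle, swing the prop rod up out of its clip to its stop, and let the board down so that it rests with its slot on the rod's tip. Then set all the panel meters on the sloping board, upright and flat on its surface, squarely with their fronts close up against a ledge and their displays towards the ledge side, two at most to a ledge and none overhanging the board; do not load the board before it is propped, and do not shove the jar with the green lid or the blue tub about.

Things in the scene. Friction and masses are not known exactly. Their poses are not given: they have to be found in the camera images.
- stand: tilting meter stand: grey base plate 200 x 200 x 10 mm fixed to the bench, a hinged aluminium board on it, a prop rod at its right (-y) side. Origin: underside, middle; x towards its back (handle) side, y left, z up. The board's hinge line runs along y through (-100, 0, 58) mm, the prop rod's pivot axis along y through (102.6, -135, 35) mm
- tilt_board (a joint): angle of the board, 0 flat, growing as the back (handle) edge is lifted, limit 0.75; 0.42 when resting on the prop. 232 mm up the slope x 230 x 10 mm, 0.4 kg, hinged at its front edge. The stiff hinge (0.6 N m) keeps the bare board where it is left, so pull it down again too (4 N up, 2 N down at the handle); under the meters' weight it would sink if not propped
- board_handle (a point): middle of the black round handle bar on the board's back edge, 12 mm thick, 80 mm long along y, with 39 mm of free space between bar and board. In the board's frame (x up the slope, z off its face) it is (270, 0, 5) mm from the hinge line; 63 mm above the bench when the board is flat. Axes as the board's
- prop_rod (a joint): swing of the prop rod, a steel rod 10 mm thick, 102 mm long, turning in the stand's x-z plane: 0 in its clip (pointing from the pivot to -x), growing as the tip swings up and back; at its stop, 1.41, the tip stands under the slot. Friction (0.05 N m) keeps it where it is left. Its tip passes under the slot only with the board above about 0.60 rad
- prop_peg (a point): where to hold the black round peg that sticks out sideways (stand -y) from the prop rod, 60 mm from the pivot; peg 12 mm thick, 78 mm long; this point is 25 mm from its free end, 56 mm outside the rod; 35 mm above the bench when the rod is in its clip, 94 mm when up. The peg may turn within the grip as the rod swings
- prop_tip (a point): centre of the rounded tip (radius 5 mm) of the prop rod
- prop_slot (a point): ceiling of the slot in which the prop's tip belongs: open downward, 17 mm wide, 18 mm deep, under the steel ear that reaches 28 mm out of the board's right edge. Axes as the board's
- lower_ledge (a point): point on the board's face at the foot of the lower ledge, mid-width, where a meter's front bottom edge belongs. x up the slope, y left along the ledge, z off the board's face. Ledges: black bars 10 mm thick, 20 mm high, 226 mm long; 108 mm of clear board above this one. Two meters fit side by side on each ledge (middles 53 mm either side)
- upper_ledge (a point): the same for the upper ledge, 118 mm further up the slope; 93 mm of clear board above it
- jar: bystander: clear jar with a green lid, 80 mm across, 150 mm high, at the right; origin in the middle of its underside
- blue_tub: bystander: blue tub, 76 mm across, 78 mm high, near left; origin in the middle of its underside
- meter1: panel meter, a cream box 56 mm deep (x), 84 mm wide (y), 62 mm high (z), about 0.16 kg, with a display in its front, -x, face; solid, can be grasped across the 56 mm. Origin: middle of the underside (the body reaches from x = -27 to +29 mm). It may be absent
- meter1_face (a point): centre of the display face of meter 1, 27 mm in front of its origin and 31 mm above; axes as the meter's
- meter2: panel meter, a cream box 56 mm deep (x), 84 mm wide (y), 62 mm high (z), about 0.16 kg, with a display in its front, -x, face; solid, can be grasped across the 56 mm. Origin: middle of the underside (the body reaches from x = -27 to +29 mm). It may be absent
- meter2_face (a point): centre of the display face of meter 2, 27 mm in front of its origin and 31 mm above; axes as the meter's
- meter3: panel meter, a cream box 56 mm deep (x), 84 mm wide (y), 62 mm high (z), about 0.16 kg, with a display in its front, -x, face; solid, can be grasped across the 56 mm. Origin: middle of the underside (the body reaches from x = -27 to +29 mm). It may be absent
- meter3_face (a point): centre of the display face of meter 3, 27 mm in front of its origin and 31 mm above; axes as the meter's
- meter4: panel meter, a cream box 56 mm deep (x), 84 mm wide (y), 62 mm high (z), about 0.16 kg, with a display in its front, -x, face; solid, can be grasped across the 56 mm. Origin: middle of the underside (the body reaches from x = -27 to +29 mm). It may be absent
- meter4_face (a point): centre of the display face of meter 4, 27 mm in front of its origin and 31 mm above; axes as the meter's
Things that resemble listed ones, but are neither listed nor needed, are in the scene too. Leave any orange look-alike of the meter1 alone.

How it is judged:
By the outcome, as a careful person would: the job done as asked, in the order asked, and still so for the second after the job is handed in, with the robot touching nothing.
Of meter1, meter2, meter3, meter4 only 3 to 4 are there at a start; the rules pass over those that are not, and their reading is None.
At some moment in a run one of meter1, meter2, meter3, meter4 may be knocked a few centimetres aside while the robot is not near it.
Once in a run the grip may slacken for a moment while it holds something.
It also fails if it takes over 208 s, if anything falls off the work surface, if the arm or the gripper's body presses on something with over 40 N, if the wrist force passes 120 N, or if a joint passes its speed limit or range.

### The arm

A 7-joint arm with a two-finger parallel gripper is mounted at the origin on the work surface; the furniture and walls round the work are solid. World frame = base frame: x ahead of the robot, y to its left, z up, the work surface at z = 0. Lengths are in m, angles in degrees, forces in N, time in s.
With the tool pointing down it reaches from about 0.425 to 0.875 m from the base axis. Payload 4.7 kg.
Tool frame: the origin (TCP) lies at the very end of the fingers, on their centre line; the grasp point (between the pads) lies 19 mm behind it; z points along the fingers, y is the line along which they close (so a half turn about z gives the same grasp; the last joint's range is limited). The gripper opens to 87 mm and grips with 3 to 60 N. Pads are 19 mm wide; open, the fingers measure 117 mm over their backs; the gripper's body (75 mm by 190 mm) begins 51 mm behind the grasp point.
Start: joints at [75.98, 18.392, -4.016, 83.108, 1.295, 78.541, -3.26], TCP at [0.166, -0.628, 0.223] pointing down, gripper open.
Joint ranges: [-163.93, 163.93], [-17.29, 119.83], [-79.2, 71.16], [3.27, 140.29], [-89.18, 269.18], [5.43, 117.66], [-154.24, 154.24]. Speed limits (degrees/s): [147.25, 147.25, 180, 180, 180, 180, 180].

### API

Orientations are given as [roll, pitch, yaw] about the fixed x, y, z axes, in that order (R = Rz(yaw) Ry(pitch) Rx(roll)).
In Python, from cell import get_obs, eyes, env gives the robot as it stands.
- The arm moves only by the tool servo_tool, never from a script. Its argument "series" is a list that holds one entry, the list of rows, each a list of 7 numbers: the shift along the tool's x, y, z in units of 300 mm (1.0 is 300 mm), then the turn, a rotation vector about the tool's x, y, z in units of pi rad (1.0 is pi rad), then the opening, from 0 (shut) to 1 (fully open). In form: [[[tx, ty, tz, wx, wy, wz, gripper], ...]]. A call has 1 to 12 rows; each row is the pose to reach, as a shift and turn from the pose commanded when the call began, along the tool's axes at that moment, turning the shorter way round; what a row does not reach only later rows make up. A row lasts 1/12 s, in which the tool goes at most 41.7 mm and 7.16 degrees, less where a joint would pass 70% of its speed; a pose out of reach is approached as far as the arm can. A call with a number of a shift or a turn outside -1 to 1 is refused whole. A call with a gripper value outside its range is refused whole. The fingers move at their own pace and stop on an object; "grip_force" is the grip in N (left out, the last holds). Time passes only in rows, so rows that repeat a pose let the fingers close. It gives the time, the measured TCP pose, the force, the opening and the grip force at its end, in the units of the state.
- get_obs(): the state, without advancing time (a new reading comes with each control period).
- eyes.read_camera(name): name is "side" or "top" or "wrist"; returns a dict with "frame" (480x640x3 uint8, red, green, blue), "depth" (480x640 float32, m along the optical axis (not along the pixel's ray), 0 where there is no reading), "fx", "fy", "cx", "cy" (pixels), "origin" and "rotation" of the camera in the world; the wrist camera has in their place "mount" (4x4, takes a point from camera to tool coordinates, whose origin is the TCP and whose axes are the flange's). Camera axes: x right, y down, z forward; pixel columns grow to the right and rows downward; lengths in m; the calibration is good to about 2 mm. The wrist camera is an equidistant fisheye: a pixel r from the principal point sees the ray r / f radians off the axis. A picture is of the moment at which its call begins: read the wrist's pose just before it.
- env.sign_off(): hands the job in; it is judged then, once.
The state is a dict: "time_s": time; "qpos": joint angles; "joint_velocities": joint speeds; "effort": joint torques, N m; "tool_pos": TCP position; "tool_rot": TCP orientation; "force": force on the tool from outside, world axes, zero at the start; "wrist_torque": the same for the moment, N m; "grip_width": finger opening in m; "grasp_force": force on a finger pad.
Only numpy, scipy, OpenCV 4.12 (cv2) and the standard library are available. Lean on these libraries where they do the work, as an engineer would, in place of code of your own. Each camera call takes 0.05 s, during which the arm holds its last target. There are 200 camera calls.

## Working session

There is one attempt and no reset: what is moved stays moved. The work goes in short steps, Python scripts to look and compute and a tool call to move; the robot and the scene stay as the last step left them, time stands still between calls to the robot, and variables do not carry over. Pictures are saved under pics/ and viewed, at most 14 in all, crops included, and the job is handed in when it is done.

Besides the shell and the picture viewer there is one more tool, called after ">>>" by a JSON object that holds its "op" and its "data". servo_tool: Moves the arm, as the interface text tells. Shifts and turns lie within -1 to 1; 1 stands for 300 mm of shift or pi rad of turn. Its arguments: {"type":"object","properties":{"series":{"type":"array"},"grip_force":{"type":"number"}},"required":["series"]}

```bash
ls; mkdir -p pics
python3 - <<'E'
from cell import get_obs, eyes, env
import cv2,numpy as np
o=get_obs();print(o)
for n in("top","side"):
    d=eyes.read_camera(n);cv2.imwrite(f"pics/{n}0.png",d["frame"][:,:,::-1]);np.savez(f"pics/{n}0.npz",**d)
    print(n,d["fx"],d["cx"],d["cy"],d["origin"],d["rotation"])
E
```

```text
pics
{'time_s': 0.0, 'qpos': array([75.97799449, 18.43807425, -4.01591655, 83.17481545,  1.29655041,
       78.5399989 , -3.26152596]), 'joint_velocities': array([-0.01747486, -0.02358059, -0.02626053,  0.1306917 , -0.00965279,
        0.07423723,  0.01835121]), 'effort': array([ 6.79723507e-04, -4.91276479e+01, -4.03655414e-01, -3.12531602e+01,
       -6.39025401e-02,  4.37509152e-02,  1.93398964e-04]), 'tool_pos': array([ 0.16617264, -0.62783335,  0.22147349]), 'tool_rot': array([-1.79892442e+02,  7.12541284e-03,  1.48309088e+01]), 'force': array([-0.59784732, -0.05987426, -0.32412538]), 'wrist_torque': array([ 0.02947596, -0.04782652,  0.01590273]), 'grasp_force': 0.0, 'grip_width': 0.08697092504441677}
top 607.806522052245 309.5714247147443 229.5914610267693 [-0.40864116 -0.53401522  1.7287784 ] [-1.49949478e+02 -2.25963928e-02 -6.25775685e+01]
side 481.7558655936292 325.56005154724545 251.53208613088796 [0.87810489 0.35608347 1.16104952] [-148.80224817    0.37863388  136.22281754]
```

View pics.

View pics/top0.png

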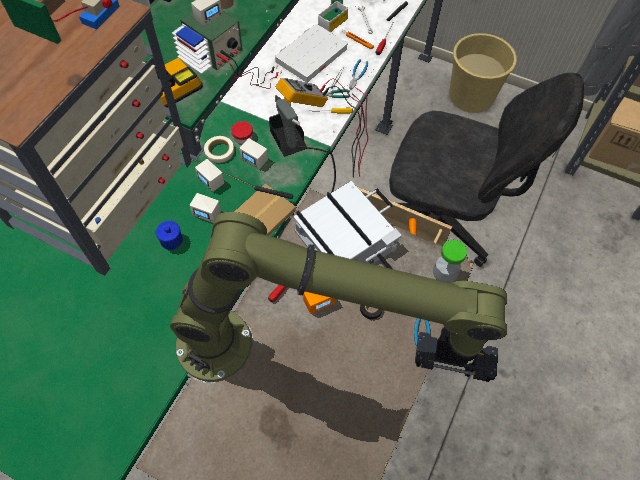

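View pics/side0.png

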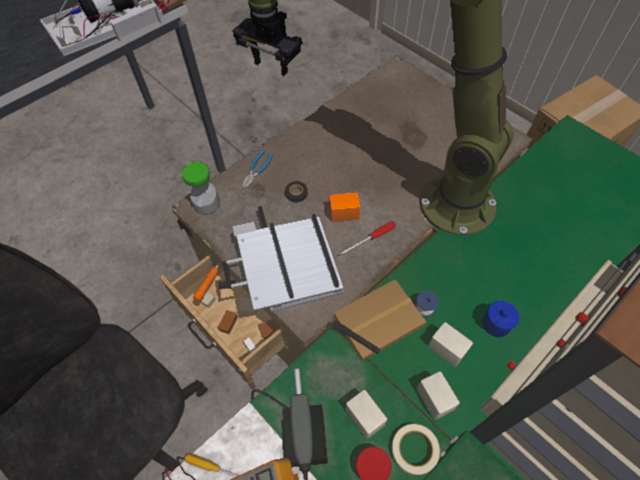

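```bash
cat > h.py <<'E'
import numpy as np,cv2
from scipy.spatial.transform import Rotation as R
def RP(r): return R.from_euler('xyz',r,degrees=True).as_matrix()
def cloud(d):
    v,u=np.mgrid[:480,:640]; z=d["depth"].astype(float)
    p=np.stack([(u-d["cx"])/d["fx"]*z,(v-d["cy"])/d["fy"]*z,z],-1)
    rot=np.array(d["rotation"]); M=rot if rot.shape==(3,3) else RP(rot)
    w=p@M.T+np.array(d["origin"]); w[z<=0]=np.nan; return w
def proj(d,P):
    rot=np.array(d["rotation"]); M=rot if rot.shape==(3,3) else RP(rot)
    c=(np.atleast_2d(P)-d["origin"])@M; return np.c_[c[:,0]/c[:,2]*d["fx"]+d["cx"],c[:,1]/c[:,2]*d["fy"]+d["cy"]]
E
python3 - <<'E'
from h import *
for n in("top","side"):
    d=dict(np.load(f"pics/{n}0.npz"));w=cloud(d);f=d["frame"].astype(int)
    hsv=cv2.cvtColor(d["frame"],cv2.COLOR_RGB2HSV)
    print(n)
    # box tops: z .052-.072
    r_,g,b=f[...,0],f[...,1],f[...,2]
    # cream: bright, low-sat, r>=b
    m=(f.min(-1)>140)&(r_-b>5)&(w[...,2]>.055)&(w[...,2]<.069)&(np.hypot(w[...,0],w[...,1])<1.1)
    k,l,s,c=cv2.connectedComponentsWithStats(m.astype(np.uint8))
    for i in range(1,k):
        if s[i,4]>60:
            q=w[l==i]; print("cream",c[i].round(),s[i,4],np.median(q,0).round(4),cv2.minAreaRect((q[:,:2]*1000).astype(np.float32)))
    for name,uv in (dict(jar=(454,250),tub=(168,232),redlid=(243,130),stand=(345,225),far=(207,8),orange=(318,295)) if n=="top" else dict(jar=(196,172),tub=(500,316),redlid=(374,463),tape=(415,428),stand=(288,262),box=(380,312),orange=(344,203),cyl=(427,297),drawer=(225,310))).items():
        print(name,w[uv[1],uv[0]].round(3))
    # light metallic board
    m=(f.min(-1)>140)&(f.max(-1)-f.min(-1)<25)&(w[...,2]>.03)&(w[...,2]<.12)&(np.hypot(w[...,0],w[...,1])<1.0)
    k,l,s,c=cv2.connectedComponentsWithStats(m.astype(np.uint8))
    M=np.zeros_like(m)
    for i in range(1,k):
        if s[i,4]>60:
            q=w[l==i]; print("alu",c[i].round(),s[i,4],np.median(q,0).round(4),cv2.minAreaRect((q[:,:2]*1000).astype(np.float32)))
E
```

```text
top
cream [253. 148.] 249 [0.6454 0.2316 0.0636] ((644.5343017578125, 233.3583221435547), (83.31788635253906, 57.30784225463867), 80.57571411132812)
cream [208. 170.] 223 [0.4955 0.3182 0.0652] ((496.57305908203125, 318.984375), (85.90747833251953, 54.88620376586914), 69.44795227050781)
cream [204. 203.] 230 [0.3782 0.2586 0.0648] ((378.1180419921875, 260.4744873046875), (56.75636672973633, 83.2811050415039), 3.4188296794891357)
jar [ 0.536 -0.523  0.151]
tub [0.231 0.299 0.07 ]
redlid [0.704 0.307 0.052]
stand [ 0.506 -0.186  0.078]
far [0.876 0.509 0.372]
orange [ 0.261 -0.216  0.057]
alu [253. 148.] 294 [0.6446 0.231  0.064 ] ((646.3743896484375, 232.7169189453125), (90.01595306396484, 62.407920837402344), 81.9217529296875)
alu [208. 170.] 310 [0.4938 0.316  0.0664] ((494.82257080078125, 316.9937744140625), (90.70244598388672, 56.90153121948242), 70.10023498535156)
alu [365. 214.] 1853 [ 0.5726 -0.2233  0.0759] ((587.3969116210938, -230.35635375976562), (258.64691162109375, 140.47634887695312), 62.314945220947266)
alu [204. 203.] 338 [0.376  0.259  0.0665] ((377.2144775390625, 259
[... 1228 characters left out ...]
0.511   0.0503] ((535.7872314453125, -507.59918212890625), (68.08875274658203, 34.51680374145508), 12.858009338378906)
alu [283. 262.] 6169 [ 0.5286 -0.1759  0.0741] ((526.1498413085938, -195.32720947265625), (258.9486999511719, 272.04345703125), 61.388675689697266)
alu [449. 337.] 469 [0.3793 0.2477 0.0675] ((377.20184326171875, 260.40972900390625), (54.56806564331055, 80.81758880615234), 4.309268951416016)
alu [436. 387.] 519 [0.4935 0.3043 0.0676] ((495.68096923828125, 317.96600341796875), (80.93533325195312, 54.413448333740234), 71.52726745605469)
alu [362. 407.] 532 [0.6451 0.217  0.0649] ((644.844970703125, 232.1035919189453), (81.30899810791016, 52.765377044677734), 82.41226959228516)
```

Run:
```python
from h import *
from scipy.optimize import minimize
vis=[]
for n in("top","side"):
    d=dict(np.load(f"pics/{n}0.npz"));w=cloud(d);f=d["frame"].astype(int)
    near=(np.hypot(w[...,0]-.52,w[...,1]+.18)<.22)
    m=near&(f.min(-1)>130)&(np.ptp(f,-1)<30)&(w[...,2]>.06)&(w[...,2]<.09)
    q=w[m]; A=np.c_[q[:,:2],np.ones(len(q))]
    for _ in range(4):
        c=np.linalg.lstsq(A,q[:,2],rcond=None)[0]; e=q[:,2]-A@c; k=abs(e)<2.5*e.std(); q=q[k];A=A[k]
    z0=np.array([.52,-.18,1])@c
    b=near&(np.hypot(w[...,0]-.4,w[...,1]+.3)<.06)&(abs(w[...,2])<.02)
    print(n,len(q),"plane",c.round(4),"z",z0,"bench",np.nanmedian(w[b][:,2]),e.std())
    # extents at the best angle
    best=min(((lambda p:(np.ptp(np.percentile(p[:,0],[.5,99.5]))*np.ptp(np.percentile(p[:,1],[.5,99.5])),a,p))(q[:,:2]@R.from_euler('z',a,degrees=True).as_matrix()[:2,:2]) for a in np.arange(-36,-20,.25)),key=lambda t:t[0])
    a=best[1];p=best[2];ex=[np.percentile(p[:,i],[.5,99.5]) for i in(0,1)]
    print(a,ex,[np.ptp(x) for x in ex])
    ctr=np.array([np.mean(ex[0]),np.mean(ex[1])]); Rz=R.from_euler('z',a,degrees=True).as_matrix()
    O=Rz[:2,:2]@(ctr-[.016,0]); print("stand origin",O)
    np.save(f"pics/st_{n}.npy",[O[0],O[1],a])
    im=d["frame"][:,:,::-1].copy()
    S=lambda P:proj(d,np.array(P)@Rz.T+[O[0],O[1],0])
    for P,cl in [([[-.1,.115,.068],[.132,.115,.068],[.132,-.115,.068],[-.1,-.115,.068]],(0,0,255)),([[.17,.04,.063],[.17,-.04,.063]],(255,0,255)),([[.1026,-.135,.035],[.0006,-.135,.035]],(255,0,0)),([[.0426,-.141,.035],[.0426,-.216,.035]],(0,255,255))]:
        cv2.polylines(im,[np.int32(S(P).round())],len(P)>2,cl,1)
    u,v=np.int32(S([[0.03,-.03,.06]])[0]); cr=im[v-75:v+75,u-100:u+100]
    vis.append(cv2.resize(cr,(400,300),interpolation=cv2.INTER_CUBIC))
    if n=="top": vis.append(cv2.resize(d["frame"][130:240,170:317,::-1],(400,300),interpolation=cv2.INTER_CUBIC))
cv2.imwrite("pics/fit.png",np.vstack([np.hstack([vis[0],vis[2]]),np.hstack([vis[1],vis[1]*0])]))
```

```text
top 4009 plane [ 0.0364 -0.0202  0.0501] z 0.0726962923269937 bench 0.009623990401407712 0.004131371295263418
-30.5 [array([0.41561777, 0.66743026]), array([-0.02479465,  0.22372168])] [np.float64(0.25181248983719096), np.float64(0.24851633252388494)]
stand origin [ 0.50328836 -0.18102293]
side 6121 plane [ 0.0392 -0.0215  0.0495] z 0.07378208371179856 bench 0.0011665152841161541 0.0020444353891445094
-28.75 [array([0.42220797, 0.67735184]), array([-0.04106066,  0.20912503])] [np.float64(0.25514386682658), np.float64(0.2501856943915742)]
stand origin [ 0.50839766 -0.18306887]
```

View pics/fit.png

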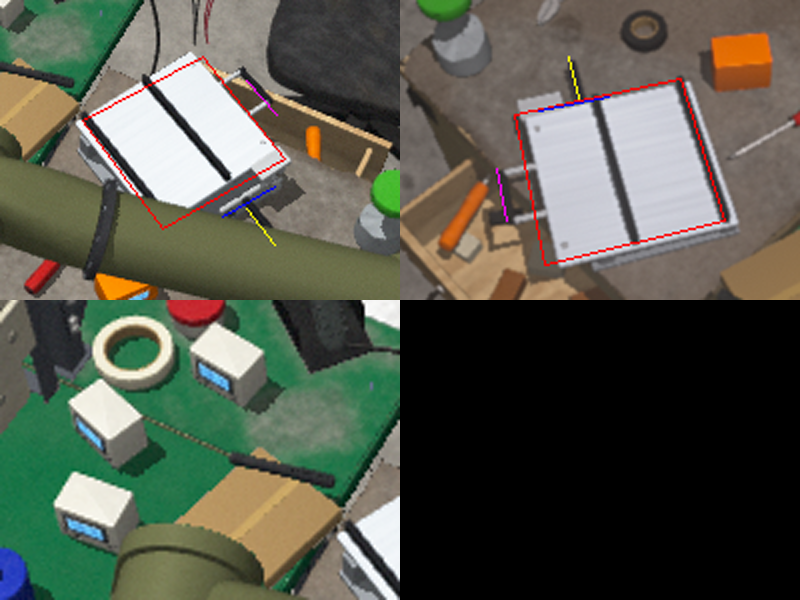

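```bash
cat >> h.py <<'E'
from cell import get_obs, eyes, env
def down(yaw,tilt=0.):
    "tool down with tool y along yaw deg; tilt rad: leaned with the board"
    c=np.cos(np.radians(yaw));s=np.sin(np.radians(yaw))
    y=np.array([c*np.cos(tilt),s*np.cos(tilt),np.sin(tilt)]); n=np.array([-c*np.sin(tilt),-s*np.sin(tilt),np.cos(tilt)])
    return np.c_[np.cross(y,-n),y,-n]
def mv(p,Rt,o=None):
    o=o or get_obs(); R0=RP(o["tool_rot"])
    t=R0.T@(np.array(p)-o["tool_pos"])/.3; w=R.from_matrix(R0.T@Rt).as_rotvec()/np.pi
    print("t",round(float(o["time_s"]),2),"pos",o["tool_pos"].round(4),"mv",t.round(4).tolist(),w.round(4).tolist(),"rows",np.ceil(max(np.linalg.norm(t)*300/41.7,np.linalg.norm(w)*180/7.16)))
def wcloud(tag):
    o=get_obs(); d=eyes.read_camera("wrist"); d=dict(d); v,u=np.mgrid[:480,:640]
    x=(u-d["cx"])/d["fx"]; y=(v-d["cy"])/d["fy"]; r=np.hypot(x,y)+1e-9; k=np.tan(np.minimum(r,1.5))/r
    z=d["depth"].astype(float); p=np.stack([x*k*z,y*k*z,z],-1)
    M=np.array(d["mount"]); p=p@M[:3,:3].T+M[:3,3]; w=p@RP(o["tool_rot"]).T+o["tool_pos"]; w[(z<=0)|(r>1.35)]=np.nan
    cv2.imwrite(f"pics/{tag}.png",d["frame"][:,:,::-1]); np.savez(f"pics/{tag}.npz",w=w,frame=d["frame"]); return d,w,o
E
python3 - <<'E'
from h import *
mv([.57,-.2,.38],down(-28.5))
d=eyes.read_camera("wrist");print(d["mount"],d["fx"],d["cx"],d["cy"])
E
```

```text
t 0.1 pos [ 0.1661 -0.6279  0.2216] mv [1.6663, -1.0352, -0.5264] [-0.0005, -0.0002, -0.2593] rows 15.0
[[ 6.16739295e-04 -9.56452938e-01 -2.91885931e-01  7.99222409e-02]
 [ 9.99999777e-01  5.15208285e-04  4.24709333e-04  1.01261688e-03]
 [-2.55832440e-04 -2.91886128e-01  9.56453043e-01 -1.61810970e-01]
 [ 0.00000000e+00  0.00000000e+00  0.00000000e+00  1.00000000e+00]] 371.64829954431775 318.55869737550216 235.34111127268034
```

>>> {"op": "servo_tool", "data": {"series": [[[0.2, -0.1, -0.3, 0, 0, -0.05, 1], [0.83, -0.52, -0.5, 0, 0, -0.259, 1], [0.83, -0.52, -0.5, 0, 0, -0.259, 1], [0.83, -0.52, -0.5, 0, 0, -0.259, 1], [0.83, -0.52, -0.5, 0, 0, -0.259, 1], [0.83, -0.52, -0.5, 0, 0, -0.259, 1], [0.83, -0.52, -0.5, 0, 0, -0.259, 1], [0.83, -0.52, -0.5, 0, 0, -0.259, 1], [0.83, -0.52, -0.5, 0, 0, -0.259, 1], [0.83, -0.52, -0.5, 0, 0, -0.259, 1]]]}}

```text
time_s: 0.98
tool_pos: [0.3698, -0.4116, 0.3741]
tool_rot: [179.8, 0.0, 61.8]
force: [0.3, -0.3, 0.2]
grip_width: 0.0872
grasp_force: 0.0
```

Run:
```python
from h import *
mv([.57,-.2,.38],down(-28.5))
```

```text
t 0.98 pos [ 0.3698 -0.4116  0.3741] mv [0.9368, 0.2549, -0.0198] [0.0009, 0.0002, 0.0017] rows 7.0
```

>>> {"op": "servo_tool", "data": {"series": [[[0.93, 0.25, -0.02, 0, 0, 0, 1], [0.93, 0.25, -0.02, 0, 0, 0, 1], [0.93, 0.25, -0.02, 0, 0, 0, 1], [0.93, 0.25, -0.02, 0, 0, 0, 1], [0.93, 0.25, -0.02, 0, 0, 0, 1], [0.93, 0.25, -0.02, 0, 0, 0, 1], [0.93, 0.25, -0.02, 0, 0, 0, 1], [0.93, 0.25, -0.02, 0, 0, 0, 1], [0.93, 0.25, -0.02, 0, 0, 0, 1], [0.93, 0.25, -0.02, 0, 0, 0, 1]]]}}

```text
time_s: 1.82
tool_pos: [0.5655, -0.2067, 0.3773]
tool_rot: [-179.9, 0.1, 61.3]
force: [0.6, 0.1, -0.7]
grip_width: 0.0871
grasp_force: 0.0
```

Run:
```python
from h import *
d,w,o=wcloud("w1"); print(o["tool_pos"],o["tool_rot"])
f=d["frame"].astype(int)
m=(f.min(-1)>120)&(np.ptp(f,-1)<30)&(w[...,2]>.06)&(w[...,2]<.095)&(np.hypot(w[...,0]-.52,w[...,1]+.18)<.25)
q=w[m];A=np.c_[q[:,:2],np.ones(len(q))]
for _ in range(4):
    c=np.linalg.lstsq(A,q[:,2],rcond=None)[0]; e=q[:,2]-A@c; k=abs(e)<2.5*e.std(); q=q[k];A=A[k]
print("plane",c,len(q),e.std()); print(cv2.minAreaRect((q[:,:2]*1000).astype(np.float32)))
for a in np.arange(-32,-24,.5):
    p=q[:,:2]@RP([0,0,a])[:2,:2]; e=[np.percentile(p[:,i],[.3,99.7]) for i in(0,1)]; print(a,np.round(e,4).tolist(),[round(np.ptp(x),4) for x in e])
```

```text
[ 0.5654735  -0.20672531  0.37729808] [-1.79895007e+02  9.54705677e-02  6.13146517e+01]
plane [ 0.03882635 -0.01995585  0.04877547] 26318 0.000825314640171954
((527.3259887695312, -195.14797973632812), (252.39686584472656, 272.44268798828125), 62.398860931396484)
-32.0 [[0.4131, 0.6754], [0.0007, 0.2421]] [np.float64(0.2623), np.float64(0.2414)]
-31.5 [[0.4144, 0.6764], [-0.005, 0.2369]] [np.float64(0.262), np.float64(0.2418)]
-31.0 [[0.4157, 0.6777], [-0.0106, 0.2317]] [np.float64(0.2621), np.float64(0.2422)]
-30.5 [[0.4169, 0.6787], [-0.0162, 0.2264]] [np.float64(0.2618), np.float64(0.2425)]
-30.0 [[0.4181, 0.6795], [-0.0217, 0.221]] [np.float64(0.2615), np.float64(0.2427)]
-29.5 [[0.4193, 0.6802], [-0.0272, 0.2156]] [np.float64(0.2609), np.float64(0.2428)]
-29.0 [[0.4205, 0.6813], [-0.0327, 0.2103]] [np.float64(0.2608), np.float64(0.243)]
-28.5 [[0.4216, 0.6823], [-0.0383, 0.2051]] [np.float64(0.2607), np.float64(0.2434)]
-28.0 [[0.4226, 0.6829], [-0.0439, 0.2003]] [np.float64(0.2603), np.float64(0.2443)]
-27.5 [[0.4234, 0.6834], [-0.0495, 0.1954]] [np.float64(0.26), np.float64(0.245)]
-27.0 [[0.424, 0.6839], [-0.0551, 0.1908]] [np.float64(0.2599), np.float64(0.2459)]
-26.5 [[0.4245, 0.6843], [-0.0608, 0.1862]] [np.float64(0.2598), np.float64(0.247)]
-26.0 [[0.4248, 0.6851], [-0.0664, 0.1819]] [np.float64(0.2602), np.float64(0.2483)]
-25.5 [[0.4252, 0.6857], [-0.0721, 0.1776]] [np.float64(0.2606), np.float64(0.2497)]
-25.0 [[0.4254, 0.686], [-0.0778, 0.1732]] [np.float64(0.2606), np.float64(0.251)]
-24.5 [[0.4256, 0.6862], [-0.0834, 0.1691]] [np.float64(0.2606), np.float64(0.2524)]
```

View pics/w1.png

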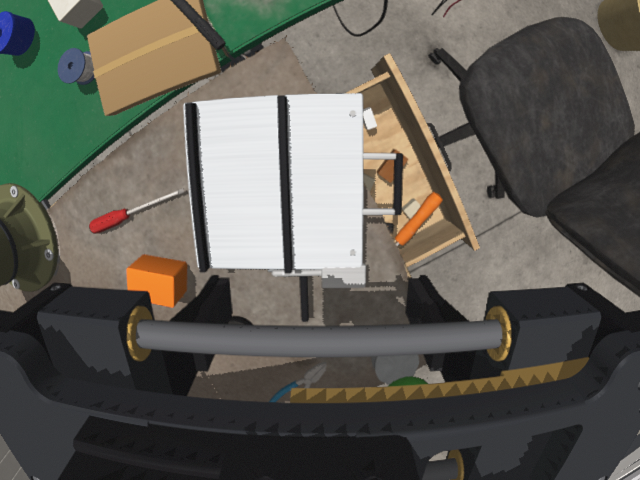

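Run:
```python
from h import *
z=np.load("pics/w1.npz");w=z["w"];f=z["frame"].astype(int)
def blob(n,u0,u1,v0,v1,zl,zh,dark=True):
    s=np.zeros(w.shape[:2],bool);s[v0:v1,u0:u1]=1
    m=s&((f.max(-1)<70) if dark else (f.min(-1)>120))&(w[...,2]>zl)&(w[...,2]<zh);q=w[m]
    c=q.mean(0);V=np.linalg.svd((q-c)[:,:2],full_matrices=False)[2]
    a=q[:,:2]@np.c_[V[0],V[1]]
    mid=(np.percentile(a,1,0)+np.percentile(a,99,0))/2
    print(n,len(q),"c",c.round(4),"mid",(mid@V).round(4),"dir",np.degrees(np.arctan2(V[0,1],V[0,0])).round(2),"size",np.ptp(np.percentile(a,[1,99],axis=0),axis=0).round(4),"z",np.percentile(q[:,2],[5,50,95]).round(4))
blob("upper",270,298,90,280,.07,.12)
blob("lower",180,212,95,280,.07,.12)
blob("handle",388,406,150,220,.04,.1)
blob("peg",298,313,276,322,.01,.07)
```

```text
upper 1454 c [ 0.5333 -0.1797  0.0914] mid [ 0.5309 -0.1835] dir -117.56 size [0.2179 0.0091] z [0.0814 0.0927 0.0942]
lower 1699 c [ 0.4295 -0.1268  0.0843] mid [ 0.4265 -0.1298] dir -117.57 size [0.2186 0.009 ] z [0.0734 0.0869 0.089 ]
handle 470 c [ 0.657  -0.2482  0.0792] mid [ 0.6569 -0.2494] dir -117.6 size [0.0766 0.0102] z [0.0765 0.0794 0.0811]
peg 337 c [ 0.4641 -0.3469  0.0403] mid [ 0.4631 -0.3482] dir -117.62 size [0.0745 0.0108] z [0.0366 0.0407 0.0425]
```

```bash
cat >> h.py <<'E'
O=np.array([.5069,-.1713,0]); YAW=-27.6; RZ=RP([0,0,YAW])
def S(p): return RZ@np.array(p)+O           # stand frame -> world
def B(x,y,z,th): return S([-.1+x*np.cos(th)-z*np.sin(th),y,.058+x*np.sin(th)+z*np.cos(th)])
def handle(th): Rt=down(YAW,th); return B(.270,0,.005,th)+.019*Rt[:,2],Rt
E
python3 - <<'E'
from h import *
p,Rt=handle(.04); print(p, B(.270,0,.005,.04))
mv(p+[0,0,.10],Rt); mv(p,Rt)
E
```

```text
[ 0.65785936 -0.25021964  0.05480832] [ 0.65718602 -0.24986763  0.07379312]
t 1.87 pos [ 0.5652 -0.2074  0.3776] mv [0.0249, 0.3405, 0.7422] [-0.0132, 0.0007, -0.0065] rows 6.0
t 1.87 pos [ 0.5652 -0.2074  0.3776] mv [0.0255, 0.341, 1.0755] [-0.0132, 0.0007, -0.0065] rows 9.0
```

>>> {"op": "servo_tool", "data": {"series": [[[0.025, 0.34, 0.74, -0.013, 0, -0.006, 0.45], [0.025, 0.34, 0.74, -0.013, 0, -0.006, 0.45], [0.025, 0.34, 0.74, -0.013, 0, -0.006, 0.45], [0.025, 0.34, 0.74, -0.013, 0, -0.006, 0.45], [0.025, 0.34, 0.74, -0.013, 0, -0.006, 0.45], [0.025, 0.34, 0.74, -0.013, 0, -0.006, 0.45], [0.025, 0.34, 0.74, -0.013, 0, -0.006, 0.45], [0.025, 0.34, 0.74, -0.013, 0, -0.006, 0.45], [0.025, 0.34, 0.74, -0.013, 0, -0.006, 0.45]]]}}

```text
time_s: 2.62
tool_pos: [0.6593, -0.2484, 0.1584]
tool_rot: [177.6, 0.0, 62.4]
force: [0.0, -0.1, 1.8]
grip_width: 0.0411
grasp_force: 0.0
```

Run:
```python
from h import *
p,Rt=handle(.04)
mv(p,Rt); print(get_obs()["grip_width"])
d,w,o=wcloud("w2"); cv2.imwrite("pics/w2c.png",d["frame"][150:,:,::-1][:, 100:540])
f=d["frame"].astype(int)
m=(f.max(-1)<70)&(w[...,2]>.06)&(w[...,2]<.09)&(np.hypot(w[...,0]-.657,w[...,1]+.25)<.055); q=w[m]
print(len(q),q.mean(0),np.ptp(np.percentile((q-O)@RZ,[2,50,98],axis=0),axis=0),np.percentile((q-O)@RZ,[2,50,98],axis=0))
```

```text
t 2.62 pos [ 0.6593 -0.2484  0.1584] mv [-0.0075, -0.0161, 0.3449] [0.0008, 0.0002, 0.0] rows 3.0
0.04114316279069548
1727 [ 0.65770722 -0.2485686   0.07900337] [0.01090049 0.07598492 0.00545949] [[ 0.16405362 -0.03796809  0.0755349 ]
 [ 0.16940541  0.00229816  0.07927699]
 [ 0.17495411  0.03801683  0.08099439]]
```

View pics/w2c.png

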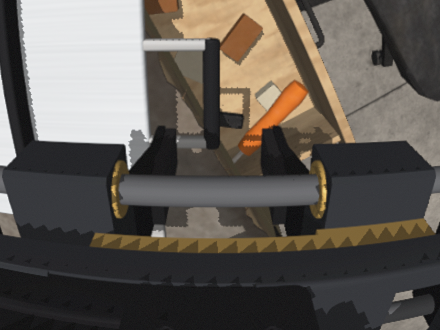

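>>> {"op": "servo_tool", "data": {"series": [[[-0.007, -0.016, 0.15, 0, 0, 0, 0.45], [-0.007, -0.016, 0.3, 0, 0, 0, 0.45], [-0.007, -0.016, 0.345, 0, 0, 0, 0.45], [-0.007, -0.016, 0.345, 0, 0, 0, 0.45], [-0.007, -0.016, 0.345, 0, 0, 0, 0.0], [-0.007, -0.016, 0.345, 0, 0, 0, 0.0], [-0.007, -0.016, 0.345, 0, 0, 0, 0.0], [-0.007, -0.016, 0.345, 0, 0, 0, 0.0], [-0.007, -0.016, 0.345, 0, 0, 0, 0.0]]], "grip_force": 25}}

```text
time_s: 3.42
tool_pos: [0.6591, -0.2487, 0.0551]
tool_rot: [177.5, 0.0, 62.5]
force: [-0.2, 0.0, -0.9]
grip_width: 0.0134
grasp_force: 0.0
```

Run:
```python
from h import *
o=get_obs();print(o["grip_width"],o["grasp_force"],o["force"])
for th in [.1,.2,.3,.4,.5,.6,.66]: mv(*handle(th),o=o)
```

```text
0.013428667935866728 0.0 [-0.1522715   0.04783384 -0.89230338]
t 3.42 pos [ 0.6591 -0.2487  0.0551] mv [-0.0064, -0.0001, -0.0533] [-0.0178, 0.0, 0.0007] rows 1.0
t 3.42 pos [ 0.6591 -0.2487  0.0551] mv [-0.0064, -0.005, -0.1433] [-0.0497, -0.0, 0.0007] rows 2.0
t 3.42 pos [ 0.6591 -0.2487  0.0551] mv [-0.0064, -0.0189, -0.2323] [-0.0815, -0.0, 0.0007] rows 3.0
t 3.42 pos [ 0.6591 -0.2487  0.0551] mv [-0.0063, -0.0415, -0.3195] [-0.1133, -0.0001, 0.0007] rows 3.0
t 3.42 pos [ 0.6591 -0.2487  0.0551] mv [-0.0063, -0.0728, -0.4039] [-0.1452, -0.0001, 0.0007] rows 4.0
t 3.42 pos [ 0.6591 -0.2487  0.0551] mv [-0.0062, -0.1123, -0.4849] [-0.177, -0.0002, 0.0007] rows 5.0
t 3.42 pos [ 0.6591 -0.2487  0.0551] mv [-0.0061, -0.1398, -0.5314] [-0.1961, -0.0002, 0.0007] rows 5.0
```

>>> {"op": "servo_tool", "data": {"series": [[[0, 0, 0, 0, 0, 0, 0], [0, 0, 0, 0, 0, 0, 0], [0, 0, -0.053, -0.018, 0, 0, 0], [0, -0.005, -0.143, -0.05, 0, 0, 0], [0, -0.019, -0.232, -0.081, 0, 0, 0], [0, -0.041, -0.32, -0.113, 0, 0, 0], [0, -0.073, -0.404, -0.145, 0, 0, 0], [0, -0.112, -0.485, -0.177, 0, 0, 0], [0, -0.14, -0.531, -0.196, 0, 0, 0], [0, -0.14, -0.531, -0.196, 0, 0, 0], [0, -0.14, -0.531, -0.196, 0, 0, 0]]]}}

```text
time_s: 4.33
tool_pos: [0.6155, -0.226, 0.2124]
tool_rot: [142.2, 0.1, 62.6]
force: [1.5, 0.9, 2.1]
grip_width: 0.0111
grasp_force: 25.0
```

Run:
```python
from h import *
o=get_obs();print(o["grip_width"],o["grasp_force"],o["force"],o["qpos"])
mv(*handle(.66),o=o)
```

```text
0.011100067610164143 25.00162146985531 [1.47495897 0.92231593 2.06763361] [ 45.4344274   -3.76640513 -31.24944003 117.75258615  13.48605688
  29.28060653 -23.4609004 ]
t 4.33 pos [ 0.6155 -0.226   0.2124] mv [-0.0062, 0.001, 0.0003] [-0.0002, -0.0001, 0.0009] rows 1.0
```

```bash
cat >> h.py <<'E'
def peg(q,y=-.195): return S([.1026-.06*np.cos(q),y,.035+.06*np.sin(q)-.019]),down(YAW,0)
E
python3 - <<'E'
from h import *
o=get_obs(); R0=RP(o["tool_rot"])
p,Rt=peg(0)
print(R0.T@[0,0,.1]/.3)
mv(p+[0,0,.3],Rt); mv(p+[0,0,.1],Rt);mv(p,Rt)
E
```

```text
[-0.00047983  0.20416768 -0.26348897]
t 4.33 pos [ 0.6155 -0.226   0.2124] mv [-0.656, 0.0015, -0.4346] [0.2098, 0.0002, 0.001] rows 6.0
t 4.33 pos [ 0.6155 -0.226   0.2124] mv [-0.6551, -0.4068, 0.0924] [0.2098, 0.0002, 0.001] rows 6.0
t 4.33 pos [ 0.6155 -0.226   0.2124] mv [-0.6546, -0.611, 0.3559] [0.2098, 0.0002, 0.001] rows 7.0
```

>>> {"op": "servo_tool", "data": {"series": [[[0, 0, 0, 0, 0, 0, 0.42], [0, 0, 0, 0, 0, 0, 0.42], [0, 0, 0, 0, 0, 0, 0.42], [0, 0, 0, 0, 0, 0, 0.42], [0, 0, -0.1, 0, 0, 0, 0.42], [0, 0, -0.23, 0, 0, 0, 0.42], [0, 0, -0.36, 0, 0, 0, 0.42], [0, 0, -0.45, 0, 0, 0, 0.42], [0, 0, -0.45, 0, 0, 0, 0.42]]]}}

```text
time_s: 5.08
tool_pos: [0.553, -0.1926, 0.3131]
tool_rot: [142.7, 0.1, 62.3]
force: [-0.9, -0.1, 0.7]
grip_width: 0.0366
grasp_force: 0.0
```

Run:
```python
from h import *
print(get_obs()["grip_width"])
p,Rt=peg(0)
mv(p+[0,0,.25],Rt); mv(p+[0,0,.1],Rt);mv(p,Rt)
d=eyes.read_camera("side");w=cloud(d);cv2.imwrite("pics/s2.png",d["frame"][120:360,120:440,::-1])
f=d["frame"].astype(int);q=(w-O)@RZ
m=(f.min(-1)>120)&(np.ptp(f,-1)<30)&(q[...,2]>.06)&(abs(q[...,1])<.1)&(q[...,0]>-.08)&(q[...,0]<.09)
k=q[m]; print("board angle",np.arctan(np.polyfit(k[:,0],k[:,2],1)[0]))
```

```text
0.036563019311886436
t 5.08 pos [ 0.553  -0.1926  0.3131] mv [-0.6581, -0.1167, 0.1102] [0.207, 0.0008, -0.0002] rows 6.0
t 5.08 pos [ 0.553  -0.1926  0.3131] mv [-0.657, -0.4194, 0.5082] [0.207, 0.0008, -0.0002] rows 7.0
t 5.08 pos [ 0.553  -0.1926  0.3131] mv [-0.6563, -0.6212, 0.7735] [0.207, 0.0008, -0.0002] rows 9.0
board angle 0.6081661800348558
```

>>> {"op": "servo_tool", "data": {"series": [[[-0.658, -0.117, 0.11, 0.207, 0, 0, 0.42], [-0.658, -0.117, 0.11, 0.207, 0, 0, 0.42], [-0.658, -0.117, 0.11, 0.207, 0, 0, 0.42], [-0.658, -0.117, 0.11, 0.207, 0, 0, 0.42], [-0.658, -0.117, 0.11, 0.207, 0, 0, 0.42], [-0.658, -0.117, 0.11, 0.207, 0, 0, 0.42], [-0.658, -0.117, 0.11, 0.207, 0, 0, 0.42], [-0.658, -0.117, 0.11, 0.207, 0, 0, 0.42]]]}}

```text
time_s: 5.8
tool_pos: [0.4557, -0.3623, 0.2635]
tool_rot: [-179.9, 0.0, 62.5]
force: [1.0, 0.8, 0.6]
grip_width: 0.0362
grasp_force: 0.0
```

Run:
```python
from h import *
p,Rt=peg(0)
mv(p+[0,0,.08],Rt);mv(p,Rt)
d=eyes.read_camera("side");w=cloud(d);cv2.imwrite("pics/s3.png",cv2.resize(d["frame"][120:360,120:440,::-1],(640,480)))
f=d["frame"].astype(int);q=(w-O)@RZ
m=(f.min(-1)>120)&(np.ptp(f,-1)<30)&(q[...,2]>.06)&(abs(q[...,1])<.1)&(q[...,0]>-.08)&(q[...,0]<.09)
k=q[m]
for _ in range(4):
    c=np.polyfit(k[:,0],k[:,2],1);e=k[:,2]-np.polyval(c,k[:,0]);k=k[abs(e)<2*e.std()]
print("board angle",np.arctan(c[0]),len(k),e.std())
```

```text
t 5.8 pos [ 0.4557 -0.3623  0.2635] mv [-0.0068, -0.0008, 0.5582] [-0.0005, 0.0, 0.0007] rows 5.0
t 5.8 pos [ 0.4557 -0.3623  0.2635] mv [-0.0067, -0.0004, 0.8249] [-0.0005, 0.0, 0.0007] rows 6.0
board angle 0.6589149208055971 3182 0.0015526321066933865
```

View pics/s3.png

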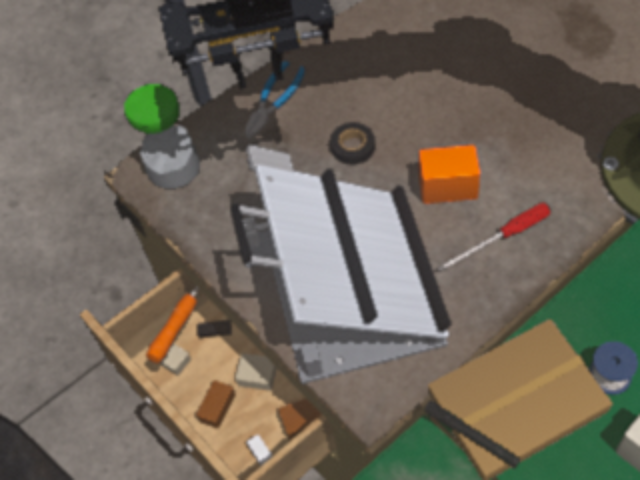

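Run:
```python
from h import *
d,w,o=wcloud("w3"); 
ws=cloud(eyes.read_camera("side"))
for n,c in(("wrist",w),("side",ws)):
    q=(c-O)@RZ
    for dx in(-.04,-.027,0,.027,.04):
        m=(abs(q[...,0]-.0426-dx)<.006)&(abs(q[...,1]+.195)<.014)&(q[...,2]<.1); print(n,dx,m.sum(),np.percentile(q[m][:,2],[5,50,95]).round(3) if m.any() else '')
for u,v in((252,175),(268,155),(242,185),(296,191)): print(ws[v,u].round(3),((ws[v,u]-O)@RZ).round(3))
```

```text
wrist -0.04 239 [-0.002 -0.     0.001]
wrist -0.027 238 [-0.002 -0.     0.001]
wrist 0 271 [0.037 0.041 0.042]
wrist 0.027 241 [-0.002 -0.     0.001]
wrist 0.04 242 [-0.002 -0.     0.001]
side -0.04 0 
side -0.027 0 
side 0 0 
side 0.027 0 
side 0.04 22 [-0.003  0.     0.004]
[ 0.372 -0.512  0.007] [ 0.039 -0.365  0.007]
[ 0.279 -0.548 -0.001] [-0.028 -0.439 -0.001]
[ 0.418 -0.507  0.003] [ 0.076 -0.339  0.003]
[ 0.313 -0.374  0.002] [-0.077 -0.27   0.002]
```

Clear. Down, grip the peg.

>>> {"op": "servo_tool", "data": {"series": [[[-0.007, 0, 0.139, 0, 0, 0, 0.42], [-0.007, 0, 0.278, 0, 0, 0, 0.42], [-0.007, 0, 0.417, 0, 0, 0, 0.42], [-0.007, 0, 0.556, 0, 0, 0, 0.42], [-0.007, 0, 0.69, 0, 0, 0, 0.42], [-0.007, 0, 0.78, 0, 0, 0, 0.42], [-0.007, 0, 0.822, 0, 0, 0, 0.42], [-0.007, 0, 0.822, 0, 0, 0, 0.0], [-0.007, 0, 0.822, 0, 0, 0, 0.0], [-0.007, 0, 0.822, 0, 0, 0, 0.0], [-0.007, 0, 0.822, 0, 0, 0, 0.0], [-0.007, 0, 0.822, 0, 0, 0, 0.0]]], "grip_force": 15}}

```text
time_s: 6.95
tool_pos: [0.4535, -0.3647, 0.0205]
tool_rot: [-180.0, 0.1, 62.5]
force: [-2.6, 4.0, 2.3]
grip_width: 0.0114
grasp_force: 15.2
```

Run:
```python
from h import *
o=get_obs();print(o["grip_width"],o["grasp_force"],o["force"],(o["tool_pos"]-O)@RZ)
for q in (0,.25,.5,.75,1,1.2,1.35,1.41,1.45): mv(*peg(q),o=o)
```

```text
0.011371885564167817 15.214151591062546 [-2.62723308  3.96929407  2.26882137] [ 0.0422564  -0.19615763  0.02045346]
t 6.95 pos [ 0.4535 -0.3647  0.0205] mv [0.0039, 0.0012, 0.0148] [-0.0001, 0.0006, 0.0006] rows 1.0
t 6.95 pos [ 0.4535 -0.3647  0.0205] mv [0.0038, 0.0074, -0.0346] [-0.0001, 0.0006, 0.0006] rows 1.0
t 6.95 pos [ 0.4535 -0.3647  0.0205] mv [0.0037, 0.0256, -0.0811] [-0.0001, 0.0006, 0.0006] rows 1.0
t 6.95 pos [ 0.4535 -0.3647  0.0205] mv [0.0035, 0.0548, -0.1215] [-0.0001, 0.0006, 0.0006] rows 1.0
t 6.95 pos [ 0.4535 -0.3647  0.0205] mv [0.0034, 0.093, -0.1535] [-0.0001, 0.0006, 0.0006] rows 2.0
t 6.95 pos [ 0.4535 -0.3647  0.0205] mv [0.0033, 0.1286, -0.1716] [-0.0001, 0.0006, 0.0006] rows 2.0
t 6.95 pos [ 0.4535 -0.3647  0.0205] mv [0.0032, 0.1573, -0.1803] [-0.0001, 0.0006, 0.0006] rows 2.0
t 6.95 pos [ 0.4535 -0.3647  0.0205] mv [0.0032, 0.1691, -0.1826] [-0.0001, 0.0006, 0.0006] rows 2.0
t 6.95 pos [ 0.4535 -0.3647  0.0205] mv [0.0032, 0.177, -0.1838] [-0.0001, 0.0006, 0.0006] rows 2.0
```

>>> {"op": "servo_tool", "data": {"series": [[[0, 0.006, -0.049, 0, 0, 0, 0], [0, 0.024, -0.096, 0, 0, 0, 0], [0, 0.054, -0.136, 0, 0, 0, 0], [0, 0.092, -0.168, 0, 0, 0, 0], [0, 0.127, -0.186, 0, 0, 0, 0], [0, 0.156, -0.195, 0, 0, 0, 0], [0, 0.168, -0.197, 0, 0, 0, 0], [0, 0.174, -0.197, 0, 0, 0, 0], [0, 0.174, -0.197, 0, 0, 0, 0]]]}}

```text
time_s: 7.7
tool_pos: [0.4999, -0.3894, 0.0805]
tool_rot: [180.0, 0.1, 62.5]
force: [-2.5, 0.3, 2.0]
grip_width: 0.0159
grasp_force: 1.4
```

Run:
```python
from h import *
o=get_obs();print(o["grip_width"],o["grasp_force"],o["force"],(o["tool_pos"]-O)@RZ, "want",(peg(1.41)[0]-O)@RZ)
```

```text
0.015901620369442638 1.442786380648613 [-2.46932799  0.25852712  2.00644829] [ 0.09486763 -0.19649231  0.08047115] want [ 0.09299374 -0.195       0.07522601]
```

>>> {"op": "servo_tool", "data": {"series": [[[0, 0, 0, 0, 0, 0, 0], [0, 0, 0, 0, 0, 0, 0], [0, 0, 0, 0, 0, 0, 0], [0, 0, 0, 0, 0, 0, 0], [0, 0, 0, 0, 0, 0, 0], [0, 0, 0, 0, 0, 0, 0]]]}}

```text
time_s: 8.2
tool_pos: [0.4983, -0.3884, 0.0791]
tool_rot: [-179.8, 0.1, 62.5]
force: [-8.5, 4.0, 9.8]
grip_width: 0.0113
grasp_force: 15.0
```

Run:
```python
from h import *
o=get_obs();print(o["grip_width"],o["grasp_force"],o["force"],(o["tool_pos"]-O)@RZ)
d,w,o=wcloud("w4"); q=(w-O)@RZ;f=d["frame"].astype(int)
m=(f.max(-1)<75)&(abs(q[...,1]+.165)<.015)&(abs(q[...,0]-.09)<.03)&(q[...,2]>.03)&(q[...,2]<.13); k=q[m]
print("peg",len(k),np.median(k,0) if len(k) else'')
```

```text
0.01133559634009427 15.001010745763779 [-8.48134751  3.97756011  9.81286366] [ 0.09295569 -0.19643442  0.07909147]
peg 1947 [ 0.09304056 -0.16402259  0.09898517]
```

View pics/w4.png

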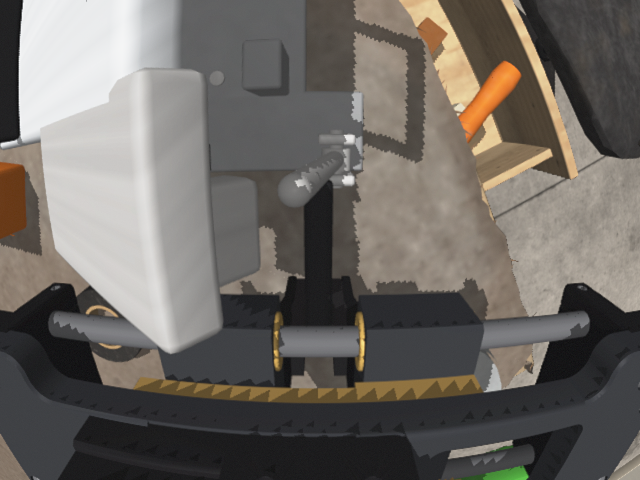

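Run:
```python
from h import *
p,Rt=handle(.655)
mv(p-.13*Rt[:,2],Rt); mv(p,Rt)
```

```text
t 8.25 pos [ 0.4982 -0.3884  0.0791] mv [0.6533, -0.1667, -0.7854] [-0.2096, 0.0005, 0.0006] rows 8.0
t 8.25 pos [ 0.4982 -0.3884  0.0791] mv [0.6536, 0.0985, -0.4427] [-0.2096, 0.0005, 0.0006] rows 6.0
```

>>> {"op": "servo_tool", "data": {"series": [[[0, 0, 0, 0, 0, 0, 0.42], [0, 0, 0, 0, 0, 0, 0.42], [0, 0, 0, 0, 0, 0, 0.42], [0, 0, 0, 0, 0, 0, 0.42], [0, 0, -0.13, 0, 0, 0, 0.42], [0, 0, -0.27, 0, 0, 0, 0.42], [0, 0, -0.41, 0, 0, 0, 0.42], [0, 0, -0.55, 0, 0, 0, 0.42], [0, 0, -0.69, 0, 0, 0, 0.42], [0, 0, -0.83, 0, 0, 0, 0.42], [0, 0, -0.95, 0, 0, 0, 0.42], [0, 0, -0.95, 0, 0, 0, 0.42]]]}}

```text
time_s: 9.25
tool_pos: [0.5031, -0.3898, 0.373]
tool_rot: [179.1, 0.2, 62.5]
force: [-0.5, 0.2, 0.9]
grip_width: 0.0363
grasp_force: 0.0
```

Run:
```python
from h import *
d,w,o=wcloud("w5"); q=(w-O)@RZ;f=d["frame"].astype(int)
m=(f.max(-1)<75)&(abs(q[...,1]+.18)<.03)&(abs(q[...,0]-.07)<.06)&(q[...,2]>.02)&(q[...,2]<.13); k=q[m]
print("peg",len(k),np.median(k,0) if len(k) else'')
p,Rt=handle(.658)
mv(p-.13*Rt[:,2],Rt); mv(p,Rt)
```

```text
peg 494 [ 0.09279946 -0.17985863  0.0988442 ]
t 9.3 pos [ 0.5025 -0.3894  0.3689] mv [0.652, -0.1821, 0.176] [-0.2058, 0.0007, 0.0011] rows 6.0
t 9.3 pos [ 0.5025 -0.3894  0.3689] mv [0.6524, 0.0789, 0.5219] [-0.2058, 0.0007, 0.0011] rows 7.0
```

>>> {"op": "servo_tool", "data": {"series": [[[0.652, -0.182, 0.16, -0.206, 0, 0, 0.42], [0.652, -0.182, 0.16, -0.206, 0, 0, 0.42], [0.652, -0.182, 0.16, -0.206, 0, 0, 0.42], [0.652, -0.182, 0.16, -0.206, 0, 0, 0.42], [0.652, -0.182, 0.16, -0.206, 0, 0, 0.42], [0.652, -0.182, 0.16, -0.206, 0, 0, 0.42], [0.652, -0.182, 0.16, -0.206, 0, 0, 0.42], [0.652, -0.182, 0.16, -0.206, 0, 0, 0.42]]]}}

```text
time_s: 9.97
tool_pos: [0.5504, -0.1914, 0.3121]
tool_rot: [143.3, 0.2, 62.5]
force: [0.3, -0.3, 1.6]
grip_width: 0.0364
grasp_force: 0.0
```

Run:
```python
from h import *
d,w,o=wcloud("w6"); q=(w-O)@RZ;f=d["frame"].astype(int)
m=(f.max(-1)<75)&(abs(q[...,1])<.035)&(abs(q[...,0]-.11)<.03)&(q[...,2]>.19)&(q[...,2]<.27); k=q[m]
print("handle",len(k),np.median(k,0) if len(k) else'',"want",(B(.27,0,.005,.658)-O)@RZ)
p,Rt=handle(.658)
mv(p,Rt)
```

```text
handle 1276 [0.10689875 0.00192269 0.23176055] want [ 1.10570881e-01 -1.38754265e-17  2.27070708e-01]
t 10.02 pos [ 0.551  -0.1928  0.3145] mv [-0.0035, -0.0101, 0.4194] [-0.0044, 0.0008, 0.0005] rows 4.0
```

>>> {"op": "servo_tool", "data": {"series": [[[-0.003, -0.01, 0.12, -0.004, 0, 0, 0.42], [-0.003, -0.01, 0.25, -0.004, 0, 0, 0.42], [-0.003, -0.01, 0.36, -0.004, 0, 0, 0.42], [-0.003, -0.01, 0.419, -0.004, 0, 0, 0.42], [-0.003, -0.01, 0.419, -0.004, 0, 0, 0.42], [-0.003, -0.01, 0.419, -0.004, 0, 0, 0], [-0.003, -0.01, 0.419, -0.004, 0, 0, 0], [-0.003, -0.01, 0.419, -0.004, 0, 0, 0], [-0.003, -0.01, 0.419, -0.004, 0, 0, 0], [-0.003, -0.01, 0.419, -0.004, 0, 0, 0]]], "grip_force": 25}}

```text
time_s: 10.85
tool_pos: [0.6151, -0.2266, 0.2126]
tool_rot: [142.3, 0.2, 62.5]
force: [0.9, -1.4, 1.4]
grip_width: 0.0114
grasp_force: 25.4
```

Run:
```python
from h import *
o=get_obs();print(o["grip_width"],o["grasp_force"],o["force"])
for th in (.658,.58,.5,.45,.43,.42,.41): mv(*handle(th),o=o)
```

```text
0.011410639927881288 25.40301114320755 [ 0.94141665 -1.3763493   1.41234752]
t 10.85 pos [ 0.6151 -0.2266  0.2126] mv [-0.0038, 0.0008, 0.003] [-0.0001, 0.0006, 0.0009] rows 1.0
t 10.85 pos [ 0.6151 -0.2266  0.2126] mv [-0.0036, -0.0056, 0.0729] [0.0247, 0.0007, 0.0008] rows 1.0
t 10.85 pos [ 0.6151 -0.2266  0.2126] mv [-0.0035, -0.0177, 0.144] [0.0502, 0.0007, 0.0008] rows 2.0
t 10.85 pos [ 0.6151 -0.2266  0.2126] mv [-0.0033, -0.0282, 0.1878] [0.0661, 0.0007, 0.0008] rows 2.0
t 10.85 pos [ 0.6151 -0.2266  0.2126] mv [-0.0033, -0.033, 0.2052] [0.0725, 0.0007, 0.0008] rows 2.0
t 10.85 pos [ 0.6151 -0.2266  0.2126] mv [-0.0033, -0.0355, 0.2138] [0.0756, 0.0007, 0.0008] rows 2.0
t 10.85 pos [ 0.6151 -0.2266  0.2126] mv [-0.0033, -0.0381, 0.2225] [0.0788, 0.0007, 0.0008] rows 2.0
```

>>> {"op": "servo_tool", "data": {"series": [[[0, -0.003, 0.035, 0.0125, 0, 0, 0], [0, -0.006, 0.07, 0.0248, 0, 0, 0], [0, -0.012, 0.105, 0.037, 0, 0, 0], [0, -0.018, 0.141, 0.05, 0, 0, 0], [0, -0.023, 0.163, 0.058, 0, 0, 0], [0, -0.028, 0.185, 0.066, 0, 0, 0], [0, -0.033, 0.202, 0.0725, 0, 0, 0], [0, -0.036, 0.211, 0.0756, 0, 0, 0], [0, -0.037, 0.215, 0.077, 0, 0, 0], [0, -0.037, 0.215, 0.077, 0, 0, 0]]]}}

```text
time_s: 11.68
tool_pos: [0.6424, -0.2409, 0.1542]
tool_rot: [156.2, 0.2, 62.5]
force: [-0.7, 0.1, 5.5]
grip_width: 0.0111
grasp_force: 25.0
```

Run:
```python
from h import *
o=get_obs();print(o["grip_width"],o["grasp_force"],o["force"])
for th in (.43,.42,.41): mv(*handle(th),o=o)
```

```text
0.011091032235428906 25.00012457370758 [-0.68550825  0.09425518  5.46180022]
t 11.68 pos [ 0.6424 -0.2409  0.1542] mv [-0.0037, 0.0016, -0.0125] [-0.0049, 0.0008, 0.0007] rows 1.0
t 11.68 pos [ 0.6424 -0.2409  0.1542] mv [-0.0037, 0.0012, -0.0035] [-0.0017, 0.0008, 0.0007] rows 1.0
t 11.68 pos [ 0.6424 -0.2409  0.1542] mv [-0.0037, 0.0008, 0.0055] [0.0015, 0.0008, 0.0007] rows 1.0
```

>>> {"op": "servo_tool", "data": {"series": [[[0, 0, 0.008, 0, 0, 0, 0], [0, 0, 0.008, 0, 0, 0, 0], [0, 0, 0.008, 0, 0, 0, 0]]]}}

```text
time_s: 11.93
tool_pos: [0.6427, -0.2411, 0.1535]
tool_rot: [156.2, 0.2, 62.5]
force: [-8.2, 3.2, 13.8]
grip_width: 0.0113
grasp_force: 25.0
```

Run:
```python
from h import *
o=get_obs();print(o["force"])
mv(*handle(.42),o=o)
```

```text
[-8.20288571  3.15008761 13.78689687]
t 11.93 pos [ 0.6427 -0.2411  0.1535] mv [-0.0036, 0.001, -0.0061] [-0.0015, 0.0009, 0.0007] rows 1.0
```

>>> {"op": "servo_tool", "data": {"series": [[[0, 0, -0.004, 0, 0, 0, 0.42], [0, 0, -0.004, 0, 0, 0, 0.42], [0, 0, -0.004, 0, 0, 0, 0.42], [0, 0, -0.004, 0, 0, 0, 0.42], [0, 0, -0.12, 0, 0, 0, 0.42], [0, 0, -0.25, 0, 0, 0, 0.42], [0, 0, -0.39, 0, 0, 0, 0.42], [0, 0, -0.53, 0, 0, 0, 0.6], [0, 0, -0.67, 0, 0, 0, 1], [0, 0, -0.67, 0, 0, 0, 1], [0, 0, -0.67, 0, 0, 0, 1]]]}}

```text
time_s: 12.85
tool_pos: [0.572, -0.2032, 0.3385]
tool_rot: [156.0, 0.2, 62.5]
force: [-0.0, -0.1, -0.6]
grip_width: 0.0556
grasp_force: 0.0
```

Run:
```python
from h import *
d,w,o=wcloud("w7"); print(o["tool_pos"])
f=d["frame"].astype(int);q=(w-O)@RZ
m=(f.min(-1)>120)&(np.ptp(f,-1)<30)&(q[...,2]>.06)&(abs(q[...,1])<.1)&(q[...,0]>-.08)&(q[...,0]<.1)
k=q[m]
for _ in range(5):
    A=np.c_[k[:,:2],np.ones(len(k))];c=np.linalg.lstsq(A,k[:,2],rcond=None)[0];e=k[:,2]-A@c;k=k[abs(e)<2*e.std()]
print("board angle",np.arctan(c[0]),c,len(k),e.std())
th=.42
bx=(q[...,0]+.1)*np.cos(th)+(q[...,2]-.058)*np.sin(th); bz=-(q[...,0]+.1)*np.sin(th)+(q[...,2]-.058)*np.cos(th)
k=(abs(bz-.01)<.004)&(f.min(-1)>120)&(abs(q[...,1])<.13); print("face z",np.median(bz[k]),"x rng",np.percentile(bx[k],[.5,99.5]),"y",np.percentile(q[...,1][k],[.5,99.5]))
for y0 in(-.05,0,.05):
  s=(abs(q[...,1]-y0)<.01)&(bx>-.02)&(bx<.25)
  l=s&(bz>.022)&(bz<.034); x=np.sort(bx[l]); 
  for a,b in((-.02,.05),(.1,.16)): 
    t=x[(x>a)&(x<b)]; print(y0,"ledge x",np.percentile(t,[3,97]).round(4) if len(t) else None, "z",np.median(bz[l]).round(4))
```

```text
[ 0.57198207 -0.20321794  0.33854328]
board angle 0.41596338731501126 [0.44173961 0.00073404 0.11262971] 25801 0.0006553586629650138
face z 0.009013867020759181 x rng [-0.15808214  0.25387334] y [-0.10828153  0.11335331]
-0.05 ledge x [0.0051 0.0147] z 0.0286
-0.05 ledge x [0.1229 0.1328] z 0.0286
0 ledge x [0.0051 0.0147] z 0.0287
0 ledge x [0.1228 0.1326] z 0.0287
0.05 ledge x [0.0052 0.0148] z 0.0288
0.05 ledge x [0.1227 0.1323] z 0.0288
```

View pics/w7.png

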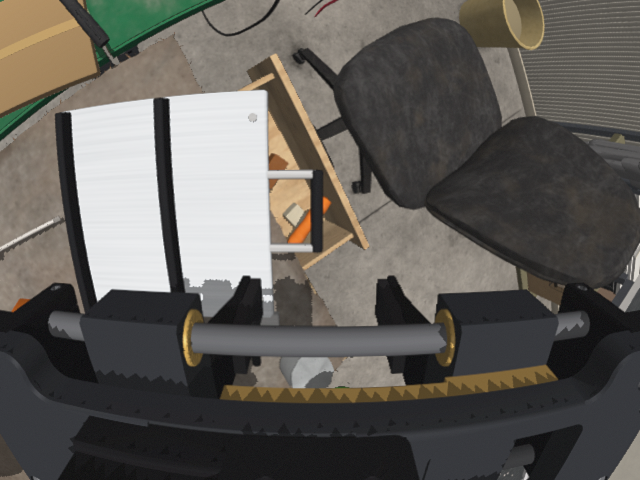

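Run:
```python
from h import *
mv([.49,.22,.40],down(-5))
```

```text
t 12.9 pos [ 0.5712 -0.2033  0.3354] mv [1.1252, -0.7288, -0.5601] [0.1299, 0.027, -0.1233] rows 11.0
```

>>> {"op": "servo_tool", "data": {"series": [[[0.95, -0.61, -0.47, 0.1299, 0.027, -0.1233, 1], [0.95, -0.61, -0.47, 0.1299, 0.027, -0.1233, 1], [0.95, -0.61, -0.47, 0.1299, 0.027, -0.1233, 1], [0.95, -0.61, -0.47, 0.1299, 0.027, -0.1233, 1], [0.95, -0.61, -0.47, 0.1299, 0.027, -0.1233, 1], [0.95, -0.61, -0.47, 0.1299, 0.027, -0.1233, 1], [0.95, -0.61, -0.47, 0.1299, 0.027, -0.1233, 1], [0.95, -0.61, -0.47, 0.1299, 0.027, -0.1233, 1], [0.95, -0.61, -0.47, 0.1299, 0.027, -0.1233, 1], [0.95, -0.61, -0.47, 0.1299, 0.027, -0.1233, 1], [0.95, -0.61, -0.47, 0.1299, 0.027, -0.1233, 1]]]}}

```text
time_s: 13.82
tool_pos: [0.5036, 0.1553, 0.3873]
tool_rot: [-179.7, 0.0, 85.3]
force: [-0.2, -1.4, 0.0]
grip_width: 0.0871
grasp_force: 0.0
```

```bash
cat >> h.py <<'E'
def meters(w,f):
    f=f.astype(int); out=[]
    m=(f.min(-1)>110)&(np.ptp(f,-1)<70)&(w[...,2]>.055)&(w[...,2]<.07)&(w[...,1]>.1)&(np.hypot(w[...,0],w[...,1])<1)
    m=cv2.morphologyEx(m.astype(np.uint8),cv2.MORPH_OPEN,np.ones((3,3)))
    k,l,s,c=cv2.connectedComponentsWithStats(m)
    for i in range(1,k):
        if s[i,4]>150:
            q=w[l==i]; (x,y),(a,b),an=cv2.minAreaRect((q[:,:2]*1000).astype(np.float32))
            yaw=an if a<b else an-90   # direction of the short (56 mm) side
            print("meter",c[i].round(),s[i,4],"ctr",round(x,1),round(y,1),"size",round(a,1),round(b,1),"xdir",round(yaw,1),"z",np.median(q[:,2]).round(4)); out.append((x/1e3,y/1e3,yaw))
    return out
E
python3 - <<'E'
from h import *
d,w,o=wcloud("w8"); print(o["tool_pos"]); meters(w,d["frame"])
d=eyes.read_camera("side"); meters(cloud(d),d["frame"])
E
```

```text
[0.50361566 0.1553213  0.38727864]
meter [302.  63.] 2548 ctr 493.6 318.4 size 82.0 55.4 xdir -18.4 z 0.0665
meter [217. 116.] 2357 ctr 376.5 260.2 size 54.6 81.6 xdir 4.6 z 0.0665
meter [420. 121.] 2352 ctr 643.3 232.3 size 81.7 54.3 xdir -7.5 z 0.0637
meter [452. 340.] 522 ctr 378.9 259.7 size 52.4 82.3 xdir 4.2 z 0.0669
meter [440. 392.] 648 ctr 495.3 318.0 size 81.8 54.5 xdir -18.0 z 0.0673
meter [366. 411.] 931 ctr 643.9 231.7 size 82.6 56.4 xdir -8.4 z 0.0648
```

Run:
```python
from h import *
z=np.load("pics/w8.npz");w=z["w"]
for n,x,y in(("C",.3765,.26),("B",.494,.318),("A",.6435,.232)):
    r=np.hypot(w[...,0]-x,w[...,1]-y);m=(r>.055)&(r<.085)&(w[...,2]<.03);print(n,m.sum(),np.percentile(w[m][:,2],[10,50,90]).round(4))
mv([.377,.260,.17],down(4.4)); mv([.377,.260,.03],down(4.4))
```

```text
C 5488 [0.0033 0.0045 0.0058]
B 5891 [0.0031 0.0046 0.0061]
A 5632 [0.0032 0.0045 0.006 ]
t 13.92 pos [0.5046 0.1516 0.3873] mv [0.3232, -0.4527, 0.7257] [-0.0014, 0.0003, -0.0527] rows 7.0
t 13.92 pos [0.5046 0.1516 0.3873] mv [0.3238, -0.4507, 1.1923] [-0.0014, 0.0003, -0.0527] rows 10.0
```

>>> {"op": "servo_tool", "data": {"series": [[[0.323, -0.452, 0.72, 0, 0, -0.053, 1], [0.323, -0.452, 0.72, 0, 0, -0.053, 1], [0.323, -0.452, 0.72, 0, 0, -0.053, 1], [0.323, -0.452, 0.72, 0, 0, -0.053, 1], [0.323, -0.452, 0.72, 0, 0, -0.053, 1], [0.323, -0.452, 0.72, 0, 0, -0.053, 1], [0.323, -0.452, 0.72, 0, 0, -0.053, 1], [0.323, -0.452, 0.72, 0, 0, -0.053, 1], [0.323, -0.452, 0.72, 0, 0, -0.053, 1]]]}}

```text
time_s: 14.67
tool_pos: [0.3777, 0.2597, 0.1725]
tool_rot: [-179.8, 0.1, 94.5]
force: [1.8, 0.1, -0.3]
grip_width: 0.0871
grasp_force: 0.0
```

Run:
```python
from h import *
d,w,o=wcloud("w9"); print(o["qpos"]); ms=meters(w,d["frame"])
mv([.377,.260,.0305],down(4.4))
m=min(ms,key=lambda m:abs(m[0]-.377)); mv([m[0],m[1],.0305],down(m[2]))
```

```text
[ -2.34610393  -2.0651956  -34.39293173 111.77150225  -1.28387502
  70.12297807 -31.82044447]
meter [473. 170.] 6631 ctr 493.7 318.4 size 81.9 55.1 xdir -18.4 z 0.0667
meter [317. 227.] 7438 ctr 375.7 260.3 size 54.3 82.9 xdir 4.5 z 0.0666
meter [592. 262.] 1791 ctr 644.4 248.2 size 51.7 56.4 xdir 80.7 z 0.0638
t 14.72 pos [0.3791 0.26   0.1739] mv [0.0005, -0.0067, 0.4779] [-0.0002, -0.0, -0.0001] rows 4.0
t 14.72 pos [0.3791 0.26   0.1739] mv [0.0019, -0.0109, 0.4779] [-0.0002, -0.0, -0.0005] rows 4.0
```

Down, grip, then lift.

>>> {"op": "servo_tool", "data": {"series": [[[0.001, -0.008, 0.13, 0, 0, 0, 1], [0.001, -0.008, 0.26, 0, 0, 0, 1], [0.001, -0.008, 0.39, 0, 0, 0, 1], [0.001, -0.008, 0.475, 0, 0, 0, 1], [0.001, -0.008, 0.475, 0, 0, 0, 1], [0.001, -0.008, 0.475, 0, 0, 0, 0.3], [0.001, -0.008, 0.475, 0, 0, 0, 0.3], [0.001, -0.008, 0.475, 0, 0, 0, 0.3], [0.001, -0.008, 0.475, 0, 0, 0, 0.3], [0.001, -0.008, 0.475, 0, 0, 0, 0.3]]], "grip_force": 30}}

```text
time_s: 15.55
tool_pos: [0.3763, 0.2623, 0.0326]
tool_rot: [179.9, -0.1, 94.5]
force: [-0.9, -0.2, 0.2]
grip_width: 0.0612
grasp_force: 0.0
```

```bash
cat >> h.py <<'E'
FOOT=dict(u=.133,l=.015); TH=.418
def place(l,y,h=0.,dx=0.,tcp=.026):
    "TCP pose for a meter (grasped tcp above its underside) at ledge l, height h above the face, dx up-slope of contact"
    Rt=down(YAW,TH); return B(FOOT[l]+.028+dx,y,.0098+tcp+h,TH),Rt
E
python3 - <<'E'
from h import *
o=get_obs(); print(o["grip_width"],o["grasp_force"],o["tool_pos"])
mv(*place('u',.053,.10,.003));
E
```

```text
0.06121031082127018 0.0 [0.37628067 0.26227617 0.03258261]
t 15.55 pos [0.3763 0.2623 0.0326] mv [-1.3153, 0.4006, -0.7211] [-0.129, -0.0379, 0.1757] rows 12.0
```

>>> {"op": "servo_tool", "data": {"series": [[[0, 0, 0, 0, 0, 0, 0.3], [0, 0, 0, 0, 0, 0, 0.3], [0, 0, 0, 0, 0, 0, 0.3], [0, 0, 0, 0, 0, 0, 0.3], [0, 0, -0.06, 0, 0, 0, 0.3], [0, 0, -0.15, 0, 0, 0, 0.3], [0, 0, -0.28, 0, 0, 0, 0.3], [0, 0, -0.41, 0, 0, 0, 0.3], [0, 0, -0.54, 0, 0, 0, 0.3], [0, 0, -0.65, 0, 0, 0, 0.3], [0, 0, -0.72, 0, 0, 0, 0.3]]]}}

```text
time_s: 16.47
tool_pos: [0.3758, 0.2624, 0.2506]
tool_rot: [179.8, -0.1, 94.6]
force: [0.9, -0.1, -2.0]
grip_width: 0.0559
grasp_force: 30.0
```

Run:
```python
from h import *
o=get_obs(); print(o["grip_width"],o["grasp_force"],o["tool_pos"],o["force"])
mv(*place('u',.053,.10,.003));
```

```text
0.055882418962091666 29.993803845718503 [0.37575755 0.26239291 0.25060147] [ 0.88839017 -0.1048388  -1.9949987 ]
t 16.47 pos [0.3758 0.2624 0.2506] mv [-1.317, 0.3999, 0.0056] [-0.1287, -0.0381, 0.1759] rows 10.0
```

>>> {"op": "servo_tool", "data": {"series": [[[-0.99, 0.3, -0.1, -0.129, -0.038, 0.176, 0.3], [-0.99, 0.3, -0.1, -0.129, -0.038, 0.176, 0.3], [-0.99, 0.3, -0.1, -0.129, -0.038, 0.176, 0.3], [-0.99, 0.3, -0.1, -0.129, -0.038, 0.176, 0.3], [-0.99, 0.3, -0.1, -0.129, -0.038, 0.176, 0.3], [-0.99, 0.3, -0.1, -0.129, -0.038, 0.176, 0.3], [-0.99, 0.3, -0.1, -0.129, -0.038, 0.176, 0.3], [-0.99, 0.3, -0.1, -0.129, -0.038, 0.176, 0.3], [-0.99, 0.3, -0.1, -0.129, -0.038, 0.176, 0.3], [-0.99, 0.3, -0.1, -0.129, -0.038, 0.176, 0.3]]]}}

```text
time_s: 17.3
tool_pos: [0.4935, -0.0309, 0.2753]
tool_rot: [156.5, 0.3, 61.9]
force: [-0.6, -0.8, -3.6]
grip_width: 0.0558
grasp_force: 30.0
```

Run:
```python
from h import *
o=get_obs(); print(o["grip_width"],o["grasp_force"],o["tool_pos"],o["force"])
mv(*place('u',.053,.10,.003,.027)); mv(*place('u',.053,.02,.003,.027))
```

```text
0.0558141709331848 29.993399446830153 [ 0.49354674 -0.03090092  0.275265  ] [-0.60602717 -0.77063306 -3.56444522]
t 17.3 pos [ 0.4935 -0.0309  0.2753] mv [-0.2146, 0.1849, 0.1752] [-0.0024, 0.003, -0.002] rows 3.0
t 17.3 pos [ 0.4935 -0.0309  0.2753] mv [-0.2121, 0.1869, 0.4419] [-0.0024, 0.003, -0.002] rows 4.0
```

>>> {"op": "servo_tool", "data": {"series": [[[-0.107, 0.092, 0.09, -0.002, 0.002, -0.002, 0.3], [-0.214, 0.185, 0.175, -0.002, 0.003, -0.002, 0.3], [-0.214, 0.185, 0.25, -0.002, 0.003, -0.002, 0.3], [-0.213, 0.186, 0.34, -0.002, 0.003, -0.002, 0.3], [-0.212, 0.187, 0.42, -0.002, 0.003, -0.002, 0.3], [-0.212, 0.187, 0.44, -0.002, 0.003, -0.002, 0.3], [-0.212, 0.187, 0.44, -0.002, 0.003, -0.002, 0.3], [-0.212, 0.187, 0.44, -0.002, 0.003, -0.002, 0.3]]]}}

```text
time_s: 17.97
tool_pos: [0.5566, -0.1307, 0.1778]
tool_rot: [156.1, -0.0, 62.9]
force: [-0.7, 0.2, -2.1]
grip_width: 0.0558
grasp_force: 30.0
```

Run:
```python
from h import *
o=get_obs(); print(o["grip_width"],o["grasp_force"],o["tool_pos"],o["force"])
mv(*place('u',.053,.0,.003,.027))
mv(*place('u',.053,.0,.0,.027))
d,w,o=wcloud("w10")
```

```text
0.05581137999216643 29.993841871619225 [ 0.55659342 -0.1307274   0.17782869] [-0.73179496  0.24924763 -2.1349567 ]
t 17.97 pos [ 0.5566 -0.1307  0.1778] mv [-0.0202, 0.0029, 0.0728] [-0.0002, -0.0013, 0.0025] rows 1.0
t 17.97 pos [ 0.5566 -0.1307  0.1778] mv [-0.0202, -0.0071, 0.0728] [-0.0002, -0.0013, 0.0025] rows 1.0
```

View pics/w10.png

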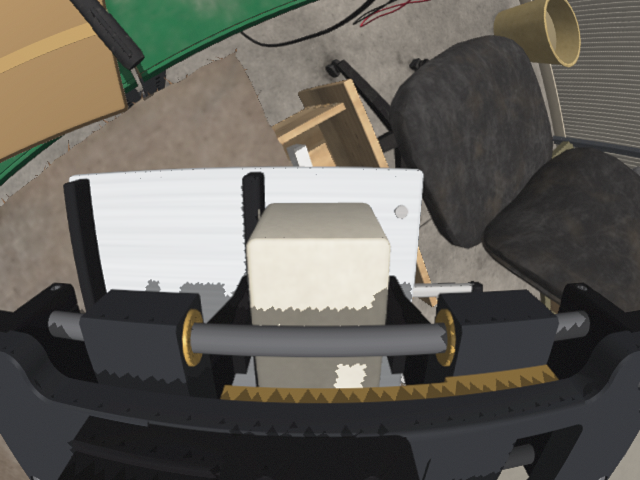

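>>> {"op": "servo_tool", "data": {"series": [[[-0.018, 0.003, 0.03, 0, -0.001, 0.002, 0.3], [-0.018, 0.003, 0.055, 0, -0.001, 0.002, 0.3], [-0.018, 0.003, 0.064, 0, -0.001, 0.002, 0.3], [-0.018, 0.003, 0.07, 0, -0.001, 0.002, 0.3], [-0.018, 0.003, 0.072, 0, -0.001, 0.002, 0.3], [-0.018, 0.003, 0.072, 0, -0.001, 0.002, 0.3]]]}}

```text
time_s: 18.52
tool_pos: [0.5624, -0.141, 0.1583]
tool_rot: [156.1, 0.0, 62.4]
force: [-2.9, 0.3, 0.1]
grip_width: 0.0558
grasp_force: 30.0
```

Run:
```python
from h import *
o=get_obs(); print(o["tool_pos"],o["force"],"board axes",RP(o["tool_rot"]).T@o["force"])
mv(*place('u',.053,.0,.003,.027))
```

```text
[ 0.56239539 -0.14103116  0.15828004] [-2.91032123  0.34420723  0.13489975] board axes [-1.04230997 -2.44938123 -1.23319411]
t 18.52 pos [ 0.5624 -0.141   0.1583] mv [0.0015, -0.0008, -0.0001] [-0.0002, 0.0, 0.0001] rows 1.0
```

>>> {"op": "servo_tool", "data": {"series": [[[0, -0.004, 0.002, 0, 0, 0, 0.3], [0, -0.008, 0.003, 0, 0, 0, 0.3], [0, -0.012, 0.003, 0, 0, 0, 0.3], [0, -0.014, 0.003, 0, 0, 0, 0.3], [0, -0.014, 0.003, 0, 0, 0, 0.3]]]}}

```text
time_s: 18.93
tool_pos: [0.5615, -0.14, 0.1579]
tool_rot: [155.8, -0.1, 62.5]
force: [0.3, -1.4, 6.5]
grip_width: 0.0562
grasp_force: 30.0
```

Run:
```python
from h import *
o=get_obs(); print(o["tool_pos"],o["force"],"board axes",RP(o["tool_rot"]).T@o["force"])
mv(*place('u',.053,.0,.0,.027))
```

```text
[ 0.56153429 -0.1399669   0.15785796] [ 0.28699915 -1.43806701  6.48079754] board axes [-1.13312684  3.49935404 -5.53368655]
t 18.93 pos [ 0.5615 -0.14    0.1579] mv [-0.0003, -0.0064, 0.0003] [0.0016, -0.0005, 0.0001] rows 1.0
```

>>> {"op": "servo_tool", "data": {"series": [[[0, -0.004, 0, 0, 0, 0, 0.3], [0, -0.008, 0, 0, 0, 0, 0.3], [0, -0.008, 0, 0, 0, 0, 0.3]]]}}

```text
time_s: 19.18
tool_pos: [0.5598, -0.1385, 0.1568]
tool_rot: [155.8, -0.1, 62.5]
force: [-0.4, -1.7, 5.2]
grip_width: 0.0563
grasp_force: 30.0
```

Run:
```python
from h import *
o=get_obs(); print(o["tool_pos"],o["force"],"board axes",RP(o["tool_rot"]).T@o["force"])
mv(*place('u',.053,.0,.0,.027))
```

```text
[ 0.5597703  -0.13850332  0.15683903] [-0.39821195 -1.74126999  5.2187773 ] board axes [-1.71835426  2.55524647 -4.57648386]
t 19.18 pos [ 0.5598 -0.1385  0.1568] mv [-0.0019, 0.0018, 0.0003] [0.0016, -0.0007, 0.0001] rows 1.0
```

>>> {"op": "servo_tool", "data": {"series": [[[0, -0.004, 0, 0, 0, 0, 0.3], [0, -0.008, 0, 0, 0, 0, 0.3], [0, -0.01, 0, 0, 0, 0, 0.3], [0, -0.01, 0, 0, 0, 0, 0.3]]]}}

```text
time_s: 19.52
tool_pos: [0.5591, -0.1381, 0.1568]
tool_rot: [155.5, -0.2, 62.4]
force: [6.4, -4.1, 3.0]
grip_width: 0.0557
grasp_force: 30.0
```

Run:
```python
from h import *
o=get_obs(); print(o["tool_pos"],o["force"],"board axes",RP(o["tool_rot"]).T@o["force"])
mv(*place('u',.053,.0,.0,.027))
```

```text
[ 0.55906268 -0.13807634  0.15678818] [ 6.44215484 -4.09927113  2.96004864] board axes [-0.64517911  8.15130946  0.45515793]
t 19.52 pos [ 0.5591 -0.1381  0.1568] mv [-0.002, 0.0044, 0.0013] [0.0029, -0.0011, -0.0002] rows 1.0
```

>>> {"op": "servo_tool", "data": {"series": [[[0, 0.004, 0, 0, 0, 0, 1], [0, 0.004, 0, 0, 0, 0, 1], [0, 0.004, 0, 0, 0, 0, 1], [0, 0.004, 0, 0, 0, 0, 1], [0, 0.004, 0, 0, 0, 0, 1], [0, 0.004, -0.06, 0, 0, 0, 1], [0, 0.004, -0.15, 0, 0, 0, 1], [0, 0.004, -0.28, 0, 0, 0, 1], [0, 0.004, -0.41, 0, 0, 0, 1], [0, 0.004, -0.5, 0, 0, 0, 1], [0, 0.004, -0.5, 0, 0, 0, 1]]]}}

```text
time_s: 20.43
tool_pos: [0.5039, -0.1082, 0.2955]
tool_rot: [155.8, -0.1, 62.5]
force: [0.9, -0.5, 1.2]
grip_width: 0.0869
grasp_force: 0.0
```

```bash
cat >> h.py <<'E'
def onboard(w,f):
    q=(w-O)@RZ; f=f.astype(int)
    bx=(q[...,0]+.1)*np.cos(TH)+(q[...,2]-.058)*np.sin(TH); bz=-(q[...,0]+.1)*np.sin(TH)+(q[...,2]-.058)*np.cos(TH)
    m=(abs(bz-.072)<.006)&(abs(q[...,1])<.15)&(bx>-.05)&(bx<.26)&(f.min(-1)>110)
    m=cv2.morphologyEx(m.astype(np.uint8),cv2.MORPH_OPEN,np.ones((3,3)));k,l,s,c=cv2.connectedComponentsWithStats(m)
    for i in range(1,k):
        if s[i,4]>200:
            t=l==i; X=np.c_[bx[t],q[...,1][t]]; print("onboard",c[i].round(),s[i,4],cv2.minAreaRect((X*1000).astype(np.float32)),"z",np.percentile(bz[t],[5,50,95]).round(4))
    m=(abs(bz-.01)<.006)&(abs(q[...,1])<.1)&(bx>.02)&(bx<.11)&(f.min(-1)>120)
    if m.sum()>200: c=np.polyfit(q[...,0][m],q[...,2][m],1); print("board angle",np.arctan(c[0]))
E
python3 - <<'E'
from h import *
d,w,o=wcloud("w11"); onboard(w,d["frame"])
d=eyes.read_camera("side"); meters(cloud(d),d["frame"]); onboard(cloud(d),d["frame"])
mv([.4937,.3183,.20],down(-18.4))
E
```

```text
onboard [319. 228.] 6643 ((160.1542205810547, 52.341651916503906), (81.73908996582031, 54.27080154418945), 89.35135650634766) z [0.0701 0.0713 0.0724]
board angle 0.4158028730724496
meter [438. 384.] 265 ctr 485.1 303.4 size 43.2 51.2 xdir 30.9 z 0.0674
meter [366. 411.] 928 ctr 644.0 231.9 size 82.9 56.3 xdir -8.3 z 0.0647
onboard [285. 254.] 638 ((161.7089080810547, 51.20397186279297), (85.84588623046875, 55.442996978759766), 89.9974365234375) z [0.0683 0.0719 0.0747]
board angle 0.4144683039748847
t 20.53 pos [ 0.5023 -0.1092  0.2912] mv [1.2501, -0.7493, 0.0] [0.1329, 0.0105, -0.0501] rows 11.0
```

>>> {"op": "servo_tool", "data": {"series": [[[0.95, -0.57, -0.1, 0.133, 0.0105, -0.05, 1], [0.95, -0.57, -0.1, 0.133, 0.0105, -0.05, 1], [0.95, -0.57, -0.1, 0.133, 0.0105, -0.05, 1], [0.95, -0.57, -0.1, 0.133, 0.0105, -0.05, 1], [0.95, -0.57, -0.1, 0.133, 0.0105, -0.05, 1], [0.95, -0.57, -0.1, 0.133, 0.0105, -0.05, 1], [0.95, -0.57, -0.1, 0.133, 0.0105, -0.05, 1], [0.95, -0.57, -0.1, 0.133, 0.0105, -0.05, 1], [0.95, -0.57, -0.1, 0.133, 0.0105, -0.05, 1], [0.95, -0.57, -0.1, 0.133, 0.0105, -0.05, 1], [0.95, -0.57, -0.1, 0.133, 0.0105, -0.05, 1]]]}}

```text
time_s: 21.45
tool_pos: [0.4845, 0.22, 0.2475]
tool_rot: [-179.9, 0.2, 71.5]
force: [0.1, -0.9, 0.5]
grip_width: 0.0868
grasp_force: 0.0
```

Run:
```python
from h import *
d,w,o=wcloud("w12"); ms=meters(w,d["frame"])
m=min(ms,key=lambda m:np.hypot(m[0]-.494,m[1]-.318)); mv([m[0],m[1],.15],down(m[2]));mv([m[0],m[1],.0305],down(m[2]))
```

```text
meter [295. 107.] 5089 ctr 493.4 318.6 size 81.2 55.2 xdir -18.4 z 0.0666
meter [468. 148.] 4044 ctr 643.2 232.4 size 81.8 54.5 xdir -7.9 z 0.0637
t 21.5 pos [0.485  0.2192 0.248 ] mv [0.3236, -0.0782, 0.3262] [-0.0004, 0.0007, -0.0006] rows 4.0
t 21.5 pos [0.485  0.2192 0.248 ] mv [0.3245, -0.0777, 0.7246] [-0.0004, 0.0007, -0.0006] rows 6.0
```

>>> {"op": "servo_tool", "data": {"series": [[[0.108, -0.026, 0.1, 0, 0, 0, 1], [0.216, -0.052, 0.2, 0, 0, 0, 1], [0.323, -0.078, 0.3, 0, 0, 0, 1], [0.323, -0.078, 0.32, 0, 0, 0, 1], [0.324, -0.078, 0.44, 0, 0, 0, 1], [0.324, -0.078, 0.56, 0, 0, 0, 1], [0.324, -0.078, 0.67, 0, 0, 0, 1], [0.324, -0.078, 0.722, 0, 0, 0, 1], [0.324, -0.078, 0.722, 0, 0, 0, 1], [0.324, -0.078, 0.722, 0, 0, 0, 0.3], [0.324, -0.078, 0.722, 0, 0, 0, 0.3], [0.324, -0.078, 0.722, 0, 0, 0, 0.3]]]}}

```text
time_s: 22.5
tool_pos: [0.4952, 0.3211, 0.0348]
tool_rot: [179.9, -0.2, 71.5]
force: [1.3, -0.0, 0.3]
grip_width: 0.0745
grasp_force: 0.0
```

>>> {"op": "servo_tool", "data": {"series": [[[0, 0, 0, 0, 0, 0, 0.3], [0, 0, 0, 0, 0, 0, 0.3], [0, 0, 0, 0, 0, 0, 0.3], [0, 0, 0, 0, 0, 0, 0.3], [0, 0, 0, 0, 0, 0, 0.3], [0, 0, -0.06, 0, 0, 0, 0.3], [0, 0, -0.15, 0, 0, 0, 0.3], [0, 0, -0.28, 0, 0, 0, 0.3], [0, 0, -0.41, 0, 0, 0, 0.3], [0, 0, -0.54, 0, 0, 0, 0.3], [0, 0, -0.67, 0, 0, 0, 0.3], [0, 0, -0.8, 0, 0, 0, 0.3]]]}}

```text
time_s: 23.5
tool_pos: [0.4925, 0.3204, 0.2735]
tool_rot: [-179.9, 0.1, 71.6]
force: [0.4, 1.1, -2.4]
grip_width: 0.0559
grasp_force: 30.0
```

Run:
```python
from h import *
o=get_obs(); print(o["grip_width"],o["grasp_force"],o["force"])
mv(*place('u',-.053,.10,.003,.027));
```

```text
0.05592900595424566 29.999236492440104 [ 0.44552899  1.13718921 -2.435859  ]
t 23.5 pos [0.4925 0.3204 0.2735] mv [-1.7112, 0.5168, 0.0811] [-0.1333, -0.0102, 0.0504] rows 13.0
```

>>> {"op": "servo_tool", "data": {"series": [[[-0.98, 0.3, -0.1, -0.133, -0.01, 0.05, 0.3], [-0.98, 0.3, -0.1, -0.133, -0.01, 0.05, 0.3], [-0.98, 0.3, -0.1, -0.133, -0.01, 0.05, 0.3], [-0.98, 0.3, -0.1, -0.133, -0.01, 0.05, 0.3], [-0.98, 0.3, -0.1, -0.133, -0.01, 0.05, 0.3], [-0.98, 0.3, -0.1, -0.133, -0.01, 0.05, 0.3], [-0.98, 0.3, -0.1, -0.133, -0.01, 0.05, 0.3], [-0.98, 0.3, -0.1, -0.133, -0.01, 0.05, 0.3], [-0.98, 0.3, -0.1, -0.133, -0.01, 0.05, 0.3]]]}}

```text
time_s: 24.25
tool_pos: [0.4912, 0.0093, 0.3002]
tool_rot: [156.4, 0.2, 61.9]
force: [0.5, 0.3, -2.9]
grip_width: 0.0558
grasp_force: 30.0
```

Run:
```python
from h import *
o=get_obs(); print(o["grip_width"],o["grasp_force"],o["force"])
mv(*place('u',-.053,.10,.003,.027)); mv(*place('u',-.053,.012,.003,.027));
```

```text
0.05575127696582989 29.998502237722278 [ 0.51439384  0.27945226 -2.8510573 ]
t 24.25 pos [0.4912 0.0093 0.3002] mv [-0.6824, 0.2181, 0.2822] [-0.0021, 0.0024, -0.0022] rows 6.0
t 24.25 pos [0.4912 0.0093 0.3002] mv [-0.6802, 0.2201, 0.5755] [-0.0021, 0.0024, -0.0022] rows 7.0
```

>>> {"op": "servo_tool", "data": {"series": [[[-0.13, 0.05, 0.04, -0.002, 0.002, -0.002, 0.3], [-0.26, 0.1, 0.08, -0.002, 0.002, -0.002, 0.3], [-0.39, 0.15, 0.12, -0.002, 0.002, -0.002, 0.3], [-0.52, 0.19, 0.17, -0.002, 0.002, -0.002, 0.3], [-0.64, 0.218, 0.22, -0.002, 0.002, -0.002, 0.3], [-0.682, 0.218, 0.28, -0.002, 0.002, -0.002, 0.3], [-0.682, 0.218, 0.36, -0.002, 0.002, -0.002, 0.3], [-0.682, 0.219, 0.45, -0.002, 0.002, -0.002, 0.3], [-0.682, 0.22, 0.53, -0.002, 0.002, -0.002, 0.3], [-0.682, 0.22, 0.56, -0.002, 0.002, -0.002, 0.3], [-0.682, 0.22, 0.56, -0.002, 0.002, -0.002, 0.3]]]}}

```text
time_s: 25.17
tool_pos: [0.5088, -0.2246, 0.1712]
tool_rot: [156.3, -0.0, 62.9]
force: [0.5, 0.4, -2.1]
grip_width: 0.0557
grasp_force: 30.0
```

Run:
```python
from h import *
o=get_obs(); print(o["grip_width"],o["grasp_force"],"board axes",RP(o["tool_rot"]).T@o["force"])
mv(*place('u',-.053,.0,.003,.027)); mv(*place('u',-.053,.0,-.001,.027))
```

```text
0.055662803774866175 29.999226559884846 board axes [ 0.60389908 -0.60339425  2.0419973 ]
t 25.17 pos [ 0.5088 -0.2246  0.1712] mv [-0.0225, 0.0086, 0.051] [-0.0015, -0.0013, 0.0024] rows 1.0
t 25.17 pos [ 0.5088 -0.2246  0.1712] mv [-0.0224, -0.0047, 0.0511] [-0.0015, -0.0013, 0.0024] rows 1.0
```

>>> {"op": "servo_tool", "data": {"series": [[[-0.021, 0.008, 0.03, -0.001, -0.001, 0.002, 0.3], [-0.021, 0.008, 0.042, -0.001, -0.001, 0.002, 0.3], [-0.021, 0.008, 0.048, -0.001, -0.001, 0.002, 0.3], [-0.021, 0.008, 0.052, -0.001, -0.001, 0.002, 0.3], [-0.021, 0.004, 0.053, -0.001, -0.001, 0.002, 0.3], [-0.021, 0, 0.053, -0.001, -0.001, 0.002, 0.3], [-0.021, -0.003, 0.053, -0.001, -0.001, 0.002, 0.3], [-0.021, -0.006, 0.053, -0.001, -0.001, 0.002, 0.3], [-0.021, -0.009, 0.053, -0.001, -0.001, 0.002, 0.3], [-0.021, -0.009, 0.053, -0.001, -0.001, 0.002, 0.3], [-0.021, -0.009, 0.053, -0.001, -0.001, 0.002, 0.3]]]}}

```text
time_s: 26.08
tool_pos: [0.5111, -0.2335, 0.1593]
tool_rot: [155.7, -0.1, 62.4]
force: [-0.2, 0.2, -2.4]
grip_width: 0.0558
grasp_force: 30.0
```

Run:
```python
from h import *
o=get_obs(); print(o["grip_width"],o["grasp_force"],"board axes",RP(o["tool_rot"]).T@o["force"])
mv(*place('u',-.053,.0,-.001,.027))
```

```text
0.0557990882219531 29.999345233663917 board axes [ 0.0952721  -1.24500779  2.07478841]
t 26.08 pos [ 0.5111 -0.2335  0.1593] mv [0.0005, -0.0074, 0.0067] [0.0018, -0.0004, 0.0001] rows 1.0
```

>>> {"op": "servo_tool", "data": {"series": [[[0, 0, 0.005, 0, 0, 0, 0.3], [0, 0, 0.009, 0, 0, 0, 0.3], [0, 0, 0.009, 0, 0, 0, 0.3], [0, -0.004, 0.009, 0, 0, 0, 0.3], [0, -0.008, 0.009, 0, 0, 0, 0.3], [0, -0.011, 0.009, 0, 0, 0, 0.3], [0, -0.013, 0.009, 0, 0, 0, 0.3], [0, -0.013, 0.009, 0, 0, 0, 0.3]]]}}

```text
time_s: 26.75
tool_pos: [0.5113, -0.2335, 0.159]
tool_rot: [155.3, -0.1, 62.4]
force: [-2.6, 0.9, 8.5]
grip_width: 0.056
grasp_force: 30.0
```

Run:
```python
from h import *
o=get_obs(); print(o["grip_width"],o["grasp_force"],"board axes",RP(o["tool_rot"]).T@o["force"])
mv(*place('u',-.053,.0,-.001,.027))
```

```text
0.05601935591159671 30.006611680146307 board axes [-0.39866096  1.0918226  -8.88345041]
t 26.75 pos [ 0.5113 -0.2335  0.159 ] mv [0.0004, -0.0077, 0.0052] [0.004, -0.0005, 0.0] rows 1.0
```

>>> {"op": "servo_tool", "data": {"series": [[[0, 0, -0.005, 0.002, 0, 0, 0.3], [0, -0.003, -0.005, 0.002, 0, 0, 0.3], [0, -0.006, -0.005, 0.002, 0, 0, 0.3], [0, -0.009, -0.005, 0.002, 0, 0, 0.3], [0, -0.009, -0.005, 0.002, 0, 0, 0.3]]]}}

```text
time_s: 27.17
tool_pos: [0.5091, -0.2323, 0.1582]
tool_rot: [155.6, -0.1, 62.4]
force: [5.9, -3.7, 1.6]
grip_width: 0.0559
grasp_force: 30.0
```

Run:
```python
from h import *
o=get_obs(); print(o["grip_width"],o["grasp_force"],"board axes",RP(o["tool_rot"]).T@o["force"])
mv(*place('u',-.053,.0,-.001,.027))
```

```text
0.05585462015468037 29.994352420326322 board axes [-0.54380934  6.99642131  1.42167228]
t 27.17 pos [ 0.5091 -0.2323  0.1582] mv [0.0002, 0.001, 0.0063] [0.0023, -0.0006, -0.0] rows 1.0
```

Ledge contact. Ease off, seat, release, retract.

>>> {"op": "servo_tool", "data": {"series": [[[0, 0.003, 0.003, 0, 0, 0, 0.3], [0, 0.003, 0.003, 0, 0, 0, 1], [0, 0.003, 0.003, 0, 0, 0, 1], [0, 0.003, 0.003, 0, 0, 0, 1], [0, 0.003, 0.003, 0, 0, 0, 1], [0, 0.003, 0.003, 0, 0, 0, 1], [0, 0.003, -0.06, 0, 0, 0, 1], [0, 0.003, -0.15, 0, 0, 0, 1], [0, 0.003, -0.28, 0, 0, 0, 1], [0, 0.003, -0.41, 0, 0, 0, 1], [0, 0.003, -0.5, 0, 0, 0, 1], [0, 0.003, -0.5, 0, 0, 0, 1]]]}}

```text
time_s: 28.17
tool_pos: [0.4697, -0.2134, 0.292]
tool_rot: [156.7, -0.0, 62.1]
force: [0.8, -1.4, 1.3]
grip_width: 0.0872
grasp_force: 0.0
```

Run:
```python
from h import *
d,w,o=wcloud("w13"); onboard(w,d["frame"])
d=eyes.read_camera("side"); meters(cloud(d),d["frame"])
mv([.6435,.2322,.25],down(-8))
```

```text
onboard [300.  89.] 8159 ((160.0188446044922, 51.644187927246094), (82.27571868896484, 53.699188232421875), 89.86424255371094) z [0.0699 0.0712 0.0725]
onboard [302. 230.] 7156 ((160.1048583984375, -55.357391357421875), (54.046234130859375, 81.72969055175781), 0.12480470538139343) z [0.07   0.0712 0.0723]
board angle 0.41527492863094806
meter [366. 411.] 933 ctr 643.9 231.9 size 82.0 56.2 xdir -8.1 z 0.0647
t 28.27 pos [ 0.468  -0.2094  0.2857] mv [1.5755, -0.1963, 0.0495] [0.1254, 0.0211, -0.1072] rows 12.0
```

>>> {"op": "servo_tool", "data": {"series": [[[0.1, -0.02, -0.1, 0, 0, 0, 1], [0.98, -0.13, -0.1, 0.125, 0.021, -0.107, 1], [0.98, -0.13, -0.1, 0.125, 0.021, -0.107, 1], [0.98, -0.13, -0.1, 0.125, 0.021, -0.107, 1], [0.98, -0.13, -0.1, 0.125, 0.021, -0.107, 1], [0.98, -0.13, -0.1, 0.125, 0.021, -0.107, 1], [0.98, -0.13, -0.1, 0.125, 0.021, -0.107, 1], [0.98, -0.13, -0.1, 0.125, 0.021, -0.107, 1], [0.98, -0.13, -0.1, 0.125, 0.021, -0.107, 1], [0.98, -0.13, -0.1, 0.125, 0.021, -0.107, 1]]]}}

```text
time_s: 29.1
tool_pos: [0.561, 0.0745, 0.297]
tool_rot: [-179.9, 0.0, 82.1]
force: [-0.2, -1.2, 0.4]
grip_width: 0.0871
grasp_force: 0.0
```

Run:
```python
from h import *
d,w,o=wcloud("w14"); ms=meters(w,d["frame"])
m=min(ms,key=lambda m:np.hypot(m[0]-.644,m[1]-.232)); mv([m[0],m[1],.15],down(m[2]));mv([m[0],m[1],.0305],down(m[2]))
```

```text
meter [376.  46.] 3602 ctr 643.8 232.2 size 81.8 54.2 xdir -7.9 z 0.0637
t 29.15 pos [0.5611 0.0726 0.2975] mv [0.5659, 0.1989, 0.4906] [-0.0002, 0.0005, -0.0005] rows 6.0
t 29.15 pos [0.5611 0.0726 0.2975] mv [0.5665, 0.1992, 0.8889] [-0.0002, 0.0005, -0.0005] rows 8.0
```

>>> {"op": "servo_tool", "data": {"series": [[[0.11, 0.04, 0.06, 0, 0, 0, 1], [0.22, 0.08, 0.12, 0, 0, 0, 1], [0.33, 0.12, 0.2, 0, 0, 0, 1], [0.44, 0.16, 0.28, 0, 0, 0, 1], [0.55, 0.198, 0.36, 0, 0, 0, 1], [0.566, 0.198, 0.44, 0, 0, 0, 1], [0.566, 0.198, 0.52, 0, 0, 0, 1], [0.566, 0.198, 0.64, 0, 0, 0, 1], [0.566, 0.198, 0.76, 0, 0, 0, 1], [0.566, 0.198, 0.85, 0, 0, 0, 1], [0.566, 0.198, 0.888, 0, 0, 0, 1], [0.566, 0.198, 0.888, 0, 0, 0, 0.7]]]}}

```text
time_s: 30.15
tool_pos: [0.6427, 0.2292, 0.0285]
tool_rot: [-179.8, 0.3, 81.8]
force: [-0.2, -0.0, -0.3]
grip_width: 0.0847
grasp_force: 0.0
```

>>> {"op": "servo_tool", "data": {"series": [[[0, 0, 0, 0, 0, 0, 0.3], [0, 0, 0, 0, 0, 0, 0.3], [0, 0, 0, 0, 0, 0, 0.3], [0, 0, 0, 0, 0, 0, 0.3], [0, 0, 0, 0, 0, 0, 0.3], [0, 0, 0, 0, 0, 0, 0.3], [0, 0, 0, 0, 0, 0, 0.3], [0, 0, 0, 0, 0, 0, 0.3]]]}}

```text
time_s: 30.82
tool_pos: [0.6453, 0.2331, 0.034]
tool_rot: [179.8, 0.0, 81.9]
force: [-1.4, -0.0, 5.6]
grip_width: 0.0557
grasp_force: 30.0
```

Run:
```python
from h import *
o=get_obs(); print(o["grip_width"],o["grasp_force"],o["force"],o["tool_pos"])
mv(*place('l',.053,.15,.003,.027));
```

```text
0.055661700517855114 30.003197332844138 [-1.43650399 -0.01546138  5.62423355] [0.64528735 0.23308858 0.03395222]
t 30.82 pos [0.6453 0.2331 0.034 ] mv [-1.0837, -0.6269, -0.7132] [-0.1309, -0.0228, 0.1069] rows 11.0
```

>>> {"op": "servo_tool", "data": {"series": [[[0, 0, -0.06, 0, 0, 0, 0.3], [0, 0, -0.15, 0, 0, 0, 0.3], [0, 0, -0.28, 0, 0, 0, 0.3], [0, 0, -0.41, 0, 0, 0, 0.3], [0, 0, -0.54, 0, 0, 0, 0.3], [0, 0, -0.67, 0, 0, 0, 0.3], [0, 0, -0.8, 0, 0, 0, 0.3], [-0.13, -0.08, -0.85, -0.03, -0.005, 0.025, 0.3], [-0.25, -0.15, -0.88, -0.06, -0.01, 0.05, 0.3], [-0.37, -0.22, -0.88, -0.09, -0.016, 0.075, 0.3], [-0.49, -0.28, -0.88, -0.12, -0.02, 0.1, 0.3], [-0.6, -0.35, -0.88, -0.131, -0.023, 0.107, 0.3]]]}}

```text
time_s: 31.82
tool_pos: [0.5147, 0.0717, 0.2955]
tool_rot: [155.9, 0.1, 62.3]
force: [-1.2, -0.8, -1.3]
grip_width: 0.056
grasp_force: 30.0
```

Run:
```python
from h import *
o=get_obs(); print(o["grip_width"],o["grasp_force"],o["force"],o["tool_pos"])
mv(*place('l',.053,.10,.003,.027)); mv(*place('l',.053,.012,.003,.027));
```

```text
0.05604040407368 29.99871326610446 [-1.15654349 -0.80925996 -1.30667419] [0.51467008 0.07169807 0.29553121]
t 31.82 pos [0.5147 0.0717 0.2955] mv [-0.5527, -0.1515, 0.2759] [0.0011, 0.0006, -0.0001] rows 5.0
t 31.82 pos [0.5147 0.0717 0.2955] mv [-0.5521, -0.1524, 0.5692] [0.0011, 0.0006, -0.0001] rows 6.0
```

>>> {"op": "servo_tool", "data": {"series": [[[-0.13, -0.04, 0.04, 0.001, 0, 0, 0.3], [-0.26, -0.08, 0.08, 0.001, 0, 0, 0.3], [-0.39, -0.11, 0.12, 0.001, 0, 0, 0.3], [-0.5, -0.14, 0.17, 0.001, 0, 0, 0.3], [-0.552, -0.152, 0.22, 0.001, 0, 0, 0.3], [-0.552, -0.152, 0.28, 0.001, 0, 0, 0.3], [-0.552, -0.152, 0.36, 0.001, 0, 0, 0.3], [-0.552, -0.152, 0.45, 0.001, 0, 0, 0.3], [-0.552, -0.152, 0.53, 0.001, 0, 0, 0.3], [-0.552, -0.152, 0.56, 0.001, 0, 0, 0.3], [-0.552, -0.152, 0.56, 0.001, 0, 0, 0.3]]]}}

```text
time_s: 32.73
tool_pos: [0.4625, -0.0875, 0.1223]
tool_rot: [156.5, 0.2, 62.3]
force: [-0.3, 0.3, -1.2]
grip_width: 0.0559
grasp_force: 30.0
```

Run:
```python
from h import *
o=get_obs(); print(o["grip_width"],o["grasp_force"],"board axes",RP(o["tool_rot"]).T@o["force"],o["qpos"])
mv(*place('l',.053,.0,.003,.028)); mv(*place('l',.053,.0,-.001,.028))
```

```text
0.055907868653285536 29.99701394001022 board axes [ 0.12406313 -0.80512917  0.92440587] [  8.5517747  -14.70458887  -8.82522354 132.71870594  13.2219099
  41.68988058 -36.38193921]
t 32.73 pos [ 0.4625 -0.0875  0.1223] mv [-0.002, -0.0, 0.0405] [-0.0023, 0.0011, -0.0] rows 1.0
t 32.73 pos [ 0.4625 -0.0875  0.1223] mv [-0.002, -0.0133, 0.0406] [-0.0023, 0.0011, -0.0] rows 1.0
```

>>> {"op": "servo_tool", "data": {"series": [[[-0.002, 0, 0.012, -0.002, 0.001, 0, 0.3], [-0.002, 0, 0.024, -0.002, 0.001, 0, 0.3], [-0.002, 0, 0.032, -0.002, 0.001, 0, 0.3], [-0.002, 0, 0.032, -0.002, 0.001, 0, 0.3]]]}}

```text
time_s: 33.07
tool_pos: [0.4678, -0.0894, 0.1163]
tool_rot: [155.8, -0.1, 62.5]
force: [-0.7, -0.2, -2.2]
grip_width: 0.0559
grasp_force: 30.0
```

Run:
```python
from h import *
o=get_obs(); print("board axes",RP(o["tool_rot"]).T@o["force"],o["qpos"])
mv(*place('l',.053,.0,.003,.028)); mv(*place('l',.053,.0,-.001,.028))
```

```text
board axes [-0.55825689 -1.37780927  1.773039  ] [  8.79557163 -13.89787127  -8.83832644 133.100536    13.79809168
  39.8276142  -36.73122149]
t 33.07 pos [ 0.4678 -0.0894  0.1163] mv [-0.005, -0.009, 0.0144] [0.0012, -0.0006, 0.0002] rows 1.0
t 33.07 pos [ 0.4678 -0.0894  0.1163] mv [-0.005, -0.0224, 0.0144] [0.0012, -0.0006, 0.0002] rows 1.0
```

>>> {"op": "servo_tool", "data": {"series": [[[-0.003, -0.006, 0.008, 0.001, 0, 0, 0.3], [-0.003, -0.009, 0.012, 0.001, 0, 0, 0.3], [-0.003, -0.013, 0.013, 0.001, 0, 0, 0.3], [-0.003, -0.017, 0.013, 0.001, 0, 0, 0.3], [-0.003, -0.02, 0.013, 0.001, 0, 0, 0.3], [-0.003, -0.023, 0.013, 0.001, 0, 0, 0.3], [-0.003, -0.023, 0.013, 0.001, 0, 0, 0.3]]]}}

```text
time_s: 33.65
tool_pos: [0.4678, -0.0892, 0.1159]
tool_rot: [155.4, -0.2, 62.5]
force: [-3.6, -1.6, 18.5]
grip_width: 0.0558
grasp_force: 30.0
```

Run:
```python
from h import *
o=get_obs(); print("board axes",RP(o["tool_rot"]).T@o["force"],o["qpos"][[1,3]])
mv(*place('l',.053,.0,-.001,.028))
```

```text
board axes [ -3.00733343   5.47022433 -17.90301638] [-14.19361837 133.53551942]
t 33.65 pos [ 0.4678 -0.0892  0.1159] mv [-0.0055, -0.0218, 0.013] [0.0039, -0.0015, 0.0001] rows 1.0
```

>>> {"op": "servo_tool", "data": {"series": [[[0, 0, -0.012, 0.002, 0, 0, 0.3], [0, -0.005, -0.012, 0.002, 0, 0, 0.3], [0, -0.01, -0.012, 0.002, 0, 0, 0.3], [0, -0.014, -0.012, 0.002, 0, 0, 0.3], [0, -0.014, -0.012, 0.002, 0, 0, 0.3]]]}}

```text
time_s: 34.07
tool_pos: [0.4616, -0.0869, 0.1142]
tool_rot: [155.9, -0.2, 62.5]
force: [6.0, -5.6, 4.4]
grip_width: 0.0558
grasp_force: 29.9
```

Run:
```python
from h import *
o=get_obs(); print("board axes",RP(o["tool_rot"]).T@o["force"],o["qpos"][[1,3]])
mv(*place('l',.053,.0,-.001,.031))
```

```text
board axes [-2.20237336  8.97951837 -0.77945312] [-14.67613376 133.91927429]
t 34.07 pos [ 0.4616 -0.0869  0.1142] mv [-0.0028, 0.0006, 0.0071] [0.0009, -0.0013, -0.0] rows 1.0
```

Ledge contact. Seat, release, retract.

>>> {"op": "servo_tool", "data": {"series": [[[0, 0.003, 0.003, 0, 0, 0, 0.3], [0, 0.003, 0.003, 0, 0, 0, 1], [0, 0.003, 0.003, 0, 0, 0, 1], [0, 0.003, 0.003, 0, 0, 0, 1], [0, 0.003, 0.003, 0, 0, 0, 1], [0, 0.003, 0.003, 0, 0, 0, 1], [0, 0.003, -0.06, 0, 0, 0, 1], [0, 0.003, -0.15, 0, 0, 0, 1], [0, 0.003, -0.28, 0, 0, 0, 1], [0, 0.003, -0.41, 0, 0, 0, 1], [0, 0.003, -0.52, 0, 0, 0, 1], [0, 0.003, -0.6, 0, 0, 0, 1]]]}}

```text
time_s: 35.07
tool_pos: [0.4503, -0.0582, 0.1515]
tool_rot: [159.9, 1.1, 62.3]
force: [-0.8, 0.6, 0.7]
grip_width: 0.087
grasp_force: 0.0
```

Run:
```python
from h import *
d,w,o=wcloud("w15"); print(o["tool_pos"],o["qpos"]);onboard(w,d["frame"])
d=eyes.read_camera("side"); onboard(cloud(d),d["frame"]); cv2.imwrite("pics/s15.png",d["frame"][:,:,::-1])
f=d["frame"].astype(int)
w=cloud(d); print("jar",w[172,196],"tub",w[316,500])
mv([.50,.10,.36],down(YAW))
```

```text
[ 0.45033684 -0.05816232  0.15152821] [-17.17732068 -17.22039133   9.96970136 129.71531438  19.15286284
  52.63988204 -44.48941411]
onboard [332. 283.] 8114 ((42.020477294921875, 70.43553924560547), (54.0665168762207, 47.5916633605957), 0.5718593001365662) z [0.0702 0.0715 0.0726]
onboard [537. 269.] 2923 ((159.7559814453125, 82.42594909667969), (54.78407287597656, 23.485389709472656), 2.649303436279297) z [0.0691 0.0712 0.0723]
onboard [333. 365.] 1462 ((41.915283203125, 18.917572021484375), (51.579933166503906, 15.38553237915039), 3.575157880783081) z [0.0706 0.0716 0.0725]
board angle 0.4107583911524581
onboard [275. 219.] 562 ((162.44529724121094, -53.76516342163086), (83.81105041503906, 56.21493148803711), 89.62185668945312) z [0.0683 0.0717 0.0748]
onboard [285. 255.] 625 ((163.00601196289062, 52.53577423095703), (57.14778518676758, 85.69458770751953), 4.317101955413818) z [0.0686 0.0718 0.0745]
onboard [333. 263.] 209 ((44.4109992980957, 80.39896392822266), (30.940771102905273, 55.810359954833984), 89.09000396728516) z [0.0686 0.0717 0.0748]
board angle 0.41160195863477766
jar [ 0.53692208 -0.52327258  0.14623084] tub [0.2444483  0.3028122  0.06549177]
t 35.17 pos [ 0.4502 -0.0573  0.1511] mv [0.5282, 0.1528, -0.6962] [0.1115, 0.006, 0.0013] rows 7.0
```

View pics/s15.png

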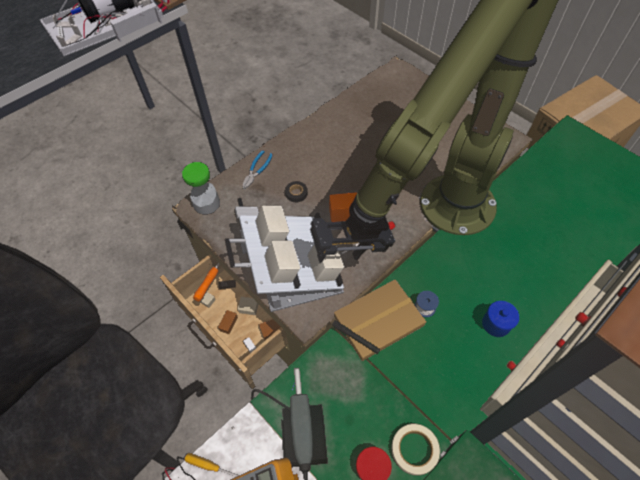

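>>> {"op": "servo_tool", "data": {"series": [[[0, 0, -0.05, 0, 0, 0, 1], [0, 0.03, -0.1, 0.03, 0, 0, 1], [0, 0.06, -0.15, 0.06, 0, 0, 1], [0, 0.1, -0.2, 0.09, 0, 0, 1], [0, 0.15, -0.26, 0.12, 0, 0, 1], [0, 0.15, -0.26, 0.12, 0, 0, 1]]]}}

```text
time_s: 35.67
tool_pos: [0.4697, -0.0676, 0.2432]
tool_rot: [-178.7, 1.0, 62.0]
force: [1.6, 0.3, 0.8]
grip_width: 0.0871
grasp_force: 0.0
```

Run:
```python
from h import *
print(get_obs()["qpos"]); mv([.50,.10,.40],down(YAW))
```

```text
[ -7.81070558  -2.71306179  12.10352164 104.45775072   0.98296282
  79.81773191 -23.91896135]
t 35.67 pos [ 0.4697 -0.0676  0.2432] mv [0.5314, -0.1853, -0.5281] [-0.0074, 0.0056, -0.0022] rows 6.0
```

>>> {"op": "servo_tool", "data": {"series": [[[0.13, -0.04, -0.13, 0, 0, 0, 1], [0.26, -0.09, -0.26, 0, 0, 0, 1], [0.35, -0.13, -0.36, 0, 0, 0, 1], [0.45, -0.16, -0.45, 0, 0, 0, 1], [0.53, -0.185, -0.52, 0, 0, 0, 1], [0.53, -0.185, -0.52, 0, 0, 0, 1], [0.53, -0.185, -0.52, 0, 0, 0, 1]]]}}

```text
time_s: 36.25
tool_pos: [0.4951, 0.108, 0.3969]
tool_rot: [-178.7, 0.8, 62.7]
force: [-1.2, 1.4, 0.7]
grip_width: 0.0871
grasp_force: 0.0
```

Run:
```python
from h import *
import numpy as np
for n in("side","top"):
    d=eyes.read_camera(n); onboard(cloud(d),d["frame"])
    if n=="side": a=d["frame"]
    else: b=d["frame"]
d,w,o=wcloud("w16"); onboard(w,d["frame"])
s=lambda x,w,h:cv2.resize(x[:,:,::-1],(w,h),interpolation=cv2.INTER_CUBIC)
cv2.imwrite("pics/end.png",np.hstack([s(a[170:330,170:370],400,320),s(b[150:310,270:470],400,320)]))
```

```text
onboard [271. 214.] 315 ((162.5675811767578, -55.238075256347656), (85.4311752319336, 54.85490036010742), 88.56185150146484) z [0.0684 0.0717 0.0743]
onboard [283. 255.] 444 ((162.98793029785156, 54.22256088256836), (81.44493865966797, 55.05343246459961), 88.82548522949219) z [0.0685 0.0717 0.0746]
board angle 0.40945969439788144
onboard [361. 313.] 896 ((42.87309265136719, 76.0971908569336), (53.32626724243164, 36.385704040527344), 1.509789228439331) z [0.0688 0.0713 0.0726]
board angle 0.4131871106412207
```

View pics/end.png

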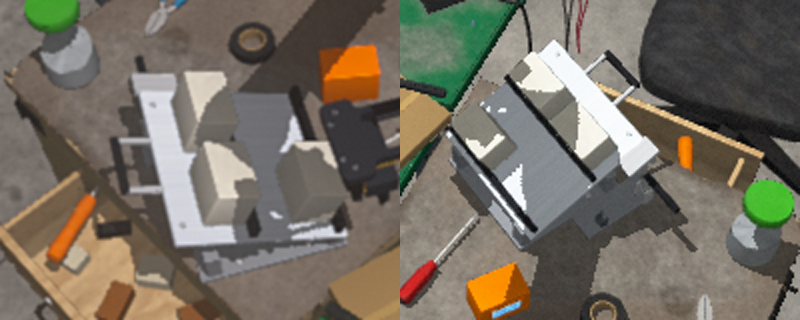

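```bash
python3 -c "
from cell import env
print(env.sign_off())"
```

```text
the job is handed in; nothing more can be done
None
```

I propped the board on the rod and set the three meters I found squarely against the ledges, two on the upper and one on the lower, then handed the job in at about 36 s; I found no fourth meter on the bench, and sign-off gave no verdict.

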